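# Snap the lid onto the packed lunch tub

### The job

Close the long lunch tub that holds the tin and the salt shaker: take the lid that fits it, the long one, off the sloping draining rack, set it squarely on the tub and press it down until it lies flat and the clips at both ends have snapped over its edge. Let go, with the tub upright about where it stood, and do not disturb the small lid on the rack or the drinking glass.

Things in the scene. Friction and masses are not known exactly. Their poses are not given: they have to be found in the camera images.
- long_lid_grip (a point): Centre of the long lid's grip ridge: ridge 84 mm along the lid's x (long side), 18 mm wide in y, 26 mm high, in the middle of the plate's top. This point is 13 mm above the plate's top, 17 mm above its underside. z is the lid's upward normal. At the start the lid lies face up on the rack: x points up the slope, z leans 33 degrees from vertical towards the robot's side.
- long_lid: The long lid: loose, grey, 0.08 to 0.17 kg; plate 164 x 114 x 4 mm, rounded corners. Origin: middle of the short edge that lies low against the rack's stops, at the plate's underside; axes as its grip point's. A black gasket ring, 144 x 94 mm outside, hangs 8 mm below the plate, rounded underneath.
- small_lid_grip (a point): Centre of the grip ridge of the other lid on the rack: square, 104 x 104 mm, ridge 60 x 18 x 26 mm, otherwise like the long one. It fits another tub. It lies left or right of the long lid, ridges 124 mm apart.
- tub_mouth (a point): Centre of the long white tub's open mouth, level with its rim, 62 mm above the worktop; x along its long side, z up. Mouth 148 x 98 mm inside (2 mm play round the gasket), rim 160 x 110 mm outside. The lid is home with its plate on the rim: grip point 17 mm above this point, lid's x along the tub's x, either way round.
- tub: The tub: loose, upright, 0.6 to 0.9 kg, origin at the centre of its underside. A flat tin and a salt shaker lie in it, below the gasket. (A smaller square tub further back, fixed, is not used.)
- clip_a (a joint): Sprung grey clip, 42 mm wide, at the tub's +x end: 0 rad at rest and when snapped over a seated lid. It rises 23 mm above the rim, to 90 mm from the centre; its sloping top guides the lid's edge (up to 4 mm off-centre) and gives way outwards, to 0.06 to 0.1 rad. Pushing the lid home past both clips takes 10 to 20 N in all.
- clip_b (a joint): The same clip at the tub's -x end.
- rack: Fixed steel-wire draining rack, 250 mm wide along its y, about 150 mm deep along its x, 125 mm high, origin under its centre. Its bed slopes 33 degrees, low edge at -x (on the robot's side), with upturned stops along the low edge that reach 10 mm above the plates' underside.
- tumbler: Drinking glass, bystander, 80 mm wide, 88 mm high, origin at the centre of its foot.

How it is judged:
By the outcome, as a careful person would: the job done as asked, in the order asked, and still so for the second after the job is handed in, with the robot touching nothing.
It also fails if it takes over 42 s, if anything falls off the work surface, if the arm or the gripper's body presses on something with over 40 N, if the wrist force passes 120 N, or if a joint passes its speed limit or range.

### The arm

A 6-joint arm with a two-finger parallel gripper is mounted at the origin on a cart in front of the work surface, level with it; the furniture and walls round the work are solid. World frame = base frame: x ahead of the robot, y to its left, z up, the work surface at z = 0. Lengths are in m, angles in rad, forces in N, time in s.
With the tool pointing down it reaches from about 0.325 to 0.85 m from the base axis. Payload 4.4 kg.
Tool frame: the origin (TCP) lies between the finger pads; the fingertips stand 14 mm ahead of it and the grasp point (between the pads) lies 5 mm behind it; z points along the fingers, y is the direction in which the jaws open and shut (so a half turn about z gives the same grasp; the last joint's range is limited). The gripper opens to 94 mm and grips with 3 to 60 N. Pads are 16 mm wide; open, the fingers measure 119 mm over their backs; the gripper's body (75 mm by 177 mm) begins 78 mm behind the grasp point.
Start: joints at [1.058, 0.207, 1.542, -0, 1.393, -0.15], TCP at [0.204, 0.538, 0.219] pointing down, gripper open.
Joint ranges: [-2.73, 2.73], [-0.86, 2.22], [0.23, 2.46], [-1.11, 4.25], [0.08, 2.63], [-2.82, 2.82]. Speed limits (rad/s): [2.79, 2.79, 3.14, 3.14, 3.14, 3.14].

### API

Orientations are given as a rotation vector (axis times angle).
In Python, from bench import bot, cams gives the robot as it stands.
- The arm moves only by the tool drive_tool, never from a script. Its argument "steps" is a list of rows, each an object of numbers: "x", "y", "z": the shift along the tool's x, y, z in mm; "rx", "ry", "rz": the turn, a rotation vector about the tool's x, y, z in rad; "gripper": the gripper's target within -1 to 1 (fully open at 1, half-way at 0, shut at -1). A call has 1 to 10 rows; each row shifts and turns the commanded pose from where the row before left it, along the tool's axes as they then stand; what a row does not reach is not made up. A row lasts 1/10 s, in which the tool goes at most 50 mm and 8.59 degrees, less where a joint would pass 70% of its speed; a pose out of reach is approached as far as the arm can. A call is refused whole if a number of a shift passes 50 or a number of a turn 0.15, either way. A call with a gripper value outside its range is refused whole. The fingers move at their own pace and stop on an object; "squeeze" is the grip in N (left out, the last holds). Time passes only in rows, so rows that do not move let the fingers close. It gives the time, the measured TCP pose, the force and the opening at its end, in the units of the state.
- bot.observe(): the state, without advancing time (a new reading comes with each control period).
- cams.snapshot(name): name is "scene" or "side" or "wrist"; returns a dict with "img" (480x640x3 uint8, red, green, blue), "camera_matrix" (3x3 intrinsics, pixels), "T" (4x4, takes a point from camera to world coordinates). Camera axes: x right, y up, looking along -z (the intrinsics and any distortion apply to the point x, -y, -z); pixel columns grow to the right and rows downward; lengths in m; the calibration is good to about 2 mm. A picture is of the moment at which its call begins. There is no depth.
- bot.sign_off(): hands the job in, once; it reports no verdict.
Trained networks look in a picture, given as the dict that the camera call returned (one of the last four; its "shot" number tells which), for a name from the list of things; names that differ only in an ending like _2 or _b are one class to them, and where a whole thing is asked for, a point or a joint stands for the part that bears it (a point fixed in the world has none). Each returns a list of dicts, best first, with "confidence" (0 to 1); they miss things now and then, are a little off and sometimes report something else, mostly with a low value. They report only what shows in the picture. A call takes as long as a camera call.
- cams.look_for(target, picture): "at" ([x, y, z] in m, in world coordinates, good to about 4 mm: the middle of the surface that is visible of it).
The state is a dict: "t": time; "q": joint angles; "qvel": joint speeds; "effort": joint torques, N m; "ee_pos": TCP position; "eef_rot": TCP orientation; "ft_force": force on the tool from outside, world axes, zero at the start; "wrist_torque": the same for the moment, N m; "opening": opening from 0.0 (shut) to 1.0 (fully open).
Only numpy, scipy, OpenCV 4.12 (cv2) and the standard library are available. Lean on these libraries where they do the work, as an engineer would, in place of code of your own. Each camera call takes 0.05 s, during which the arm holds its last target.

## Working session

There is one attempt and no reset: what is moved stays moved. The work goes in short steps, Python scripts to look and compute and a tool call to move; the robot and the scene stay as the last step left them, time stands still between calls to the robot, and variables do not carry over. Pictures are saved under pics/ and viewed, and the job is handed in when it is done.

Besides the shell and the picture viewer there is one more tool, called after "Request:" in YAML: its name, and indented under it one key for each argument. drive_tool: Moves the arm, as the interface text tells. Its arguments: {"type":"object","properties":{"steps":{"type":"array"},"squeeze":{"type":"number"}},"required":["steps"]}

```bash
mkdir -p pics; ls; cat > h.py <<'E'
import numpy as np, cv2
from bench import bot, cams
def snap(n,fn):
    s=cams.snapshot(n); cv2.imwrite('pics/'+fn,cv2.cvtColor(s['img'],cv2.COLOR_RGB2BGR)); return s
def ray(s,u,v):
    K=np.array(s['camera_matrix']);T=np.array(s['T'])
    d=np.linalg.inv(K)@[u,v,1.]; d=np.array([d[0],-d[1],-d[2]])
    return T[:3,3],T[:3,:3]@d
def onz(s,u,v,z):
    o,d=ray(s,u,v); return o+d*(z-o[2])/d[2]
def proj(s,p):
    K=np.array(s['camera_matrix']);T=np.array(s['T'])
    c=T[:3,:3].T@(np.array(p)-T[:3,3]); c=np.array([c[0],-c[1],-c[2]]); q=K@c; return q[:2]/q[2]
E
python3 - <<'E'
from h import *
a=snap('scene','s0.png')
for n in ['long_lid_grip','small_lid_grip','tub_mouth','tub','long_lid','clip_a','clip_b','rack','tumbler']:
    try: print(n,[(np.round(r['at'],4),round(r['confidence'],2)) for r in cams.look_for(n,a)][:3])
    except Exception as e: print(n,e)
b=snap('side','d0.png')
for n in ['long_lid_grip','small_lid_grip','tub_mouth','tub','long_lid','clip_a','rack','tumbler']:
    try: print(n,[(np.round(r['at'],4),round(r['confidence'],2)) for r in cams.look_for(n,b)][:3])
    except Exception as e: print(n,e)
snap('wrist','w0.png')
o=bot.observe();print(o)
E
```

```text
pics
long_lid_grip [(array([ 0.5351, -0.1682,  0.0949]), 0.62)]
small_lid_grip [(array([ 0.498 , -0.2881,  0.0769]), 0.83)]
tub_mouth [(array([0.4917, 0.1563, 0.0398]), 0.9)]
tub [(array([0.4871, 0.1572, 0.0395]), 0.95)]
long_lid [(array([ 0.536 , -0.1682,  0.0942]), 0.83)]
clip_a [(array([0.4189, 0.1108, 0.0546]), 0.55)]
clip_b [(array([0.4189, 0.1108, 0.0546]), 0.55)]
rack [(array([ 0.5664, -0.3042,  0.0599]), 0.69), (array([ 0.5373, -0.447 ,  0.0802]), 0.36)]
tumbler [(array([ 0.5372, -0.446 ,  0.08  ]), 0.72), (array([0.4178, 0.1146, 0.0549]), 0.4), (array([0.4902, 0.1549, 0.043 ]), 0.37)]
long_lid_grip [(array([ 0.5361, -0.1517,  0.0973]), 0.71), (array([ 0.4985, -0.2668,  0.0782]), 0.45)]
small_lid_grip [(array([ 0.501 , -0.2716,  0.0806]), 0.88)]
tub_mouth [(array([0.4859, 0.1751, 0.0409]), 0.87)]
tub [(array([0.4841, 0.1728, 0.0377]), 0.95)]
long_lid [(array([ 0.5394, -0.1469,  0.0972]), 0.86)]
clip_a [(array([0.4158, 0.12  , 0.0763]), 0.58), (array([0.5639, 0.2226, 0.057 ]), 0.55)]
rack [(array([ 0.5772, -0.1455,  0.0637]), 0.96)]
tumbler []
{'t': 1.0, 'q': array([ 1.05847843e+00,  2.06597665e-01,  1.54150372e+00, -3.13077293e-06,
        1.39351924e+00, -1.50490053e-01]), 'qvel': array([ 0.00106967,  0.0006666 ,  0.00120134, -0.00059313,  0.00158012,
        0.00172361]), 'effort': array([-2.26946822e-04, -3.70897472e+01, -2.81766307e+01,  6.97328872e-02,
        2.76068022e-02, -2.04813455e-05]), 'ee_pos': array([0.20354411, 0.53776174, 0.21944623]), 'eef_rot': array([-5.65260577e-01, -3.09031487e+00,  4.31164179e-05]), 'ft_force': array([-0.62682876,  0.09661076, -0.07557733]), 'wrist_torque': array([-0.02990663, -0.03492285, -0.00168436]), 'opening': 1.0003270513751978}
```

View pics/s0.png

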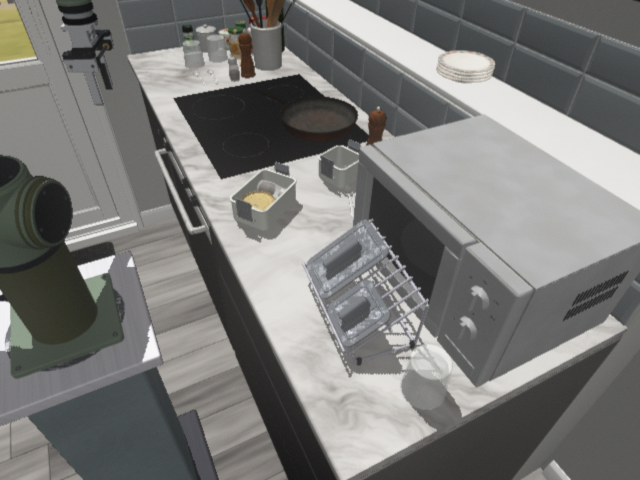

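View pics/d0.png

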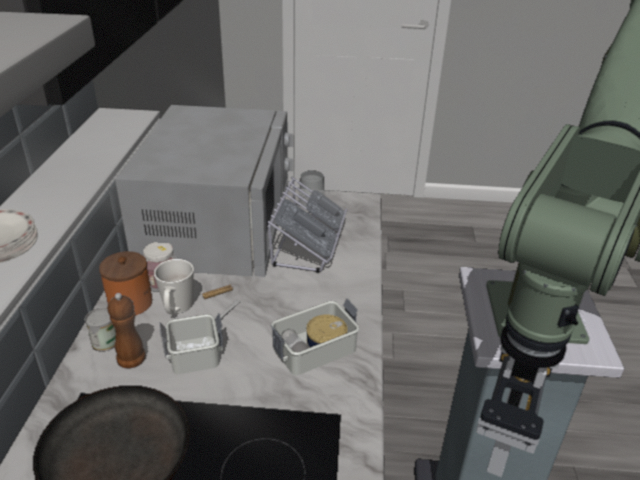

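View pics/w0.png

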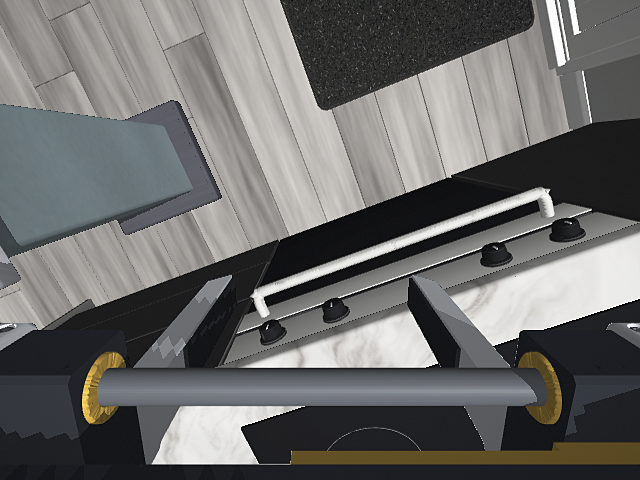

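```bash
python3 - <<'E'
from h import *
for n in ['scene','side']:
    s=cams.snapshot(n); print({k:(np.round(v,4) if k in('camera_matrix','T') else v) for k,v in s.items() if k!='img'})
E
```

```text
{'camera_matrix': array([[455.996 ,   0.    , 318.3566],
       [  0.    , 455.996 , 241.1557],
       [  0.    ,   0.    ,   1.    ]]), 'T': array([[ 0.8949,  0.2941, -0.3358,  0.1911],
       [-0.4462,  0.6094, -0.6553, -0.7209],
       [ 0.0119,  0.7363,  0.6766,  0.7375],
       [ 0.    ,  0.    ,  0.    ,  1.    ]]), 'shot': 4}
{'camera_matrix': array([[601.8922,   0.    , 312.0062],
       [  0.    , 601.8922, 239.7512],
       [  0.    ,   0.    ,   1.    ]]), 'T': array([[-0.996 ,  0.066 , -0.0608,  0.4304],
       [-0.0874, -0.5581,  0.8252,  1.0874],
       [ 0.0205,  0.8271,  0.5616,  0.9   ],
       [ 0.    ,  0.    ,  0.    ,  1.    ]]), 'shot': 5}
```

The scene view shows the tub at about (263,200) and the rack at about (350,280), with the long lid on the robot's left and the small one on its right. The side view shows the tub at (317,337) and the lids at (310,225). I'll zoom in on both.

```bash
python3 - <<'E'
import cv2,numpy as np
a=cv2.imread('pics/s0.png');b=cv2.imread('pics/d0.png')
def crop(im,x0,y0,w,h,f): return cv2.resize(im[y0:y0+h,x0:x0+w],None,fx=f,fy=f,interpolation=cv2.INTER_CUBIC)
cv2.imwrite('pics/c1.png',np.hstack([crop(a,220,155,80,80,5),crop(b,265,295,100,80,4)[:320].copy() if 0 else cv2.resize(crop(b,265,290,100,100,4),(400,400))]))
cv2.imwrite('pics/c2.png',np.hstack([crop(a,300,215,100,150,4),crop(b,260,170,100,150,4)]))
E
```

```text
(no output)
```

View pics/c1.png

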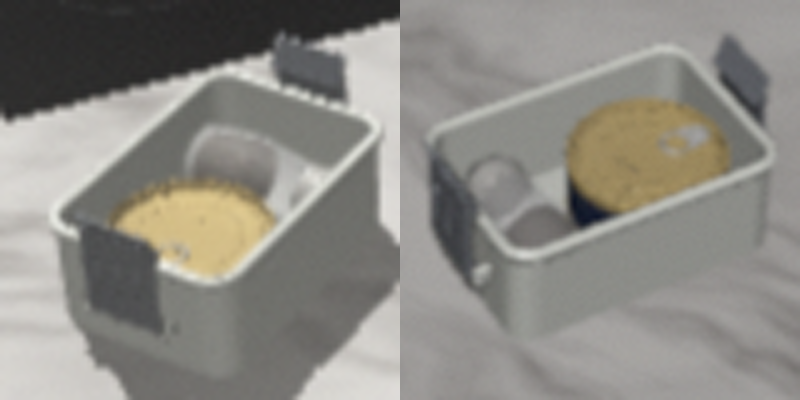

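View pics/c2.png

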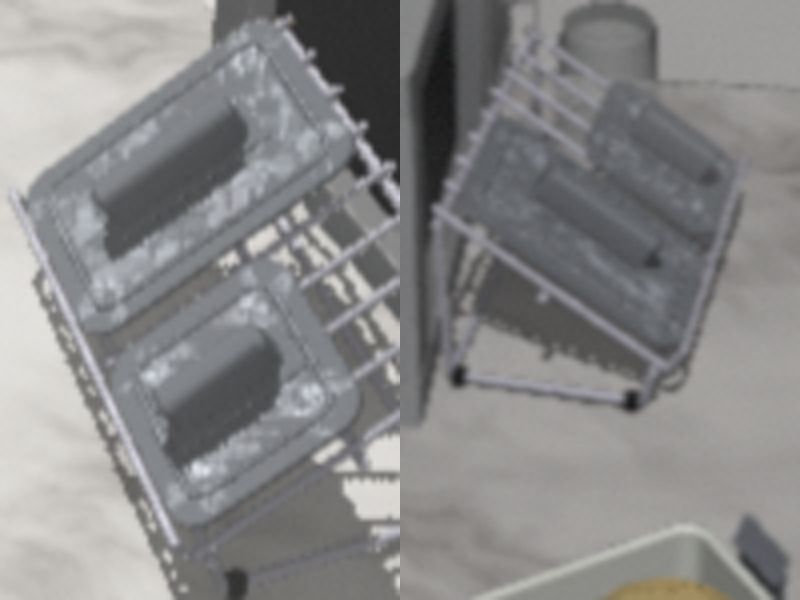

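```bash
cat > fit.py <<'E'
from h import *
from scipy.optimize import least_squares
from scipy.spatial.transform import Rotation as R
def rrect(L,W,r,n=400):
    # dense outline
    pts=[]
    for cx,cy,a0 in [(L/2-r,W/2-r,0),(-L/2+r,W/2-r,90),(-L/2+r,-W/2+r,180),(L/2-r,-W/2+r,270)]:
        for a in np.radians(np.linspace(a0,a0+90,12)): pts.append((cx+r*np.cos(a),cy+r*np.sin(a)))
    pts=np.array(pts+[pts[0]]); out=[]
    for p,q in zip(pts[:-1],pts[1:]):
        k=max(2,int(np.hypot(*(q-p))/0.001)); out+=[p+(q-p)*t for t in np.linspace(0,1,k,endpoint=False)]
    return np.c_[np.array(out),np.zeros(len(out))]
def projn(s,P):
    K=np.array(s['camera_matrix']);T=np.array(s['T'])
    c=(P-T[:3,3])@T[:3,:3]; c=c*[1,-1,-1]; q=c@K.T; return q[:,:2]/q[:,2:]
def seg(a,b,n=6): return [np.array(a)+(np.array(b)-np.array(a))*t for t in np.linspace(0,1,n)]
def d2(obs,curve):
    D=obs[:,None]-curve[None]; i=np.argmin((D**2).sum(-1),1); return D[np.arange(len(obs)),i].ravel()
E
cat > f1.py <<'E'
from fit import *
A=cams.snapshot('scene');B=cams.snapshot('side')
def pts(segs,off,f,sx=0): return np.array([( (p[0]-sx+.5)/f-.5+off[0],(p[1]+.5)/f-.5+off[1]) for s in segs for p in seg(*s)])
tA=pts([((65,200),(212,78)),((242,278),(378,142)),((245,75),(365,115)),((60,232),(75,236)),((165,262),(205,278))],(220,155),5)
tB=pts([((445,122),(650,50)),((690,58),(765,138)),((545,258),(765,168)),((432,148),(510,245))],(265,290),4,400)
rim=rrect(.16,.11,.018)
def tub(p,c=rim): return c@R.from_euler('z',p[2]).as_matrix().T+[p[0],p[1],.062]
for nm,use in (('both',(1,1)),('A',(1,0)),('B',(0,1))):
    f=lambda p: np.concatenate([u*d2(o,projn(s,tub(p))) for u,o,s in zip(use,(tA,tB),(A,B))])
    r=least_squares(f,[.488,.165,.6],loss='soft_l1'); print('tub',nm,np.round(r.x,4),np.sqrt((r.fun**2).mean()))
    if nm=='both': tp=r.x
lA=pts([((32,200),(80,318)),((50,160),(250,30)),((288,42),(356,135)),((115,325),(345,168))],(300,215),4)
lB=pts([((447,195),(488,128)),((455,217),(655,345)),((512,120),(585,165)),((715,262),(692,340))],(260,170),4,400)
pl=rrect(.164,.114,.015)+[0,0,-.013]
def lidR(yaw): return R.from_euler('ZY',[yaw,-np.radians(33)]).as_matrix()
def lid(p): return pl@lidR(p[3]).T+p[:3]
for nm,use in (('both',(1,1)),('A',(1,0)),('B',(0,1))):
    f=lambda p: np.concatenate([u*d2(o,projn(s,lid(p))) for u,o,s in zip(use,(lA,lB),(A,B))])
    r=least_squares(f,[.535,-.16,.1,0],loss='soft_l1'); print('lid',nm,np.round(r.x,4),np.sqrt((r.fun**2).mean()))
    if nm=='both': lp=r.x
ridge=rrect(.084,.018,.008)+[0,0,.013]
for s,fn,x in ((A,'s0',(220,150,180,180)),(B,'d0',(250,160,130,240))):
    im=cv2.imread(f'pics/{fn}.png'); x0,y0,w,h=x; F=4 if fn=='s0' else 2.4
    im=cv2.resize(im[y0:y0+h,x0:x0+w],None,fx=F,fy=F)
    for c,col in ((tub(tp),(0,0,255)),(lid(lp),(0,255,0)),(ridge@lidR(lp[3]).T+lp[:3],(255,0,0))):
        q=((projn(s,c)-[x0,y0]+.5)*F-.5).astype(int); cv2.polylines(im,[q],True,col,1)
    cv2.imwrite(f'pics/ov_{fn}.png',im[:600])
E
python3 f1.py
```

```text
tub both [0.4889 0.167  0.6128] 0.8641313970892904
tub A [0.4918 0.1648 0.6255] 0.3964840500489075
tub B [0.4865 0.1688 0.6075] 0.5408954666681371
lid both [ 0.5341 -0.1578  0.0982 -0.1569] 1.0562431278664108
lid A [ 0.5381 -0.153   0.0925 -0.1365] 0.2985152738096858
lid B [ 0.5229 -0.0763  0.1498 -0.1099] 0.3064875719387989
```

```bash
python3 - <<'E'
from fit import *
s=cams.snapshot('wrist'); o=bot.observe()
Rt=R.from_rotvec(o['eef_rot']).as_matrix();T=np.array(s['T'])
print(np.round(Rt,3)); print('cam in tool',np.round(Rt.T@(T[:3,3]-o['ee_pos']),4)); print(np.round(Rt.T@T[:3,:3],3),np.round(s['camera_matrix'],1))
E
```

```text
[[-0.935  0.354 -0.   ]
 [ 0.354  0.935 -0.   ]
 [-0.    -0.    -1.   ]]
cam in tool [ 0.0767 -0.0005 -0.1658]
[[-0.001  0.965  0.262]
 [ 1.     0.001  0.   ]
 [-0.     0.262 -0.965]] [[353.5   0.  321.5]
 [  0.  353.5 242.4]
 [  0.    0.    1. ]]
```

```bash
python3 -c "
import cv2,numpy as np
a=cv2.imread('pics/ov_s0.png');b=cv2.imread('pics/ov_d0.png')
a=cv2.resize(a,(480,400));b=cv2.resize(b[:576],(312,576));c=np.zeros((576,792,3),np.uint8);c[:400,:480]=a;c[:,480:]=b;cv2.imwrite('pics/ov.png',c)"
```

```text
(no output)
```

View pics/ov.png

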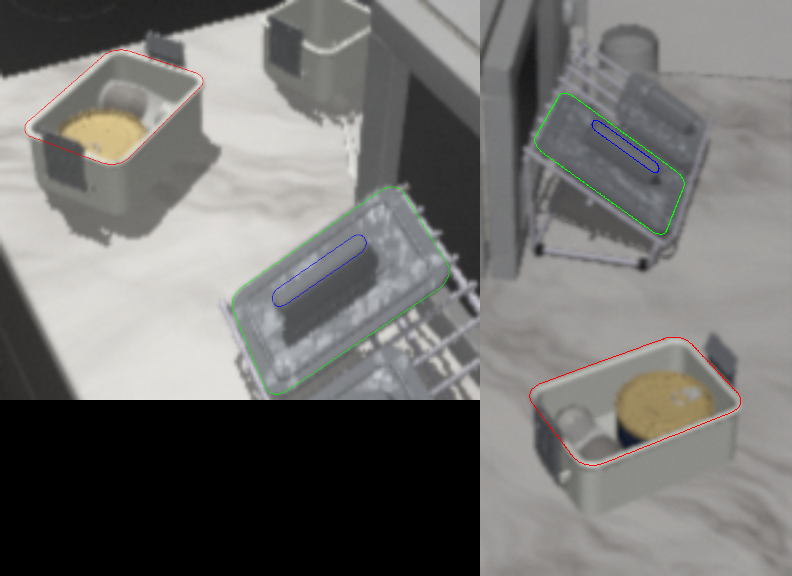

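The fitted outlines match the tub rim and the long lid in both pictures. Next I'll fly over the tub for a wrist view.

Request:
drive_tool:
  steps:
    - {"x":-40,"y":-24.5,"z":-6}
    - {"x":-40,"y":-24.5,"z":-6}
    - {"x":-40,"y":-24.5,"z":-6}
    - {"x":-40,"y":-24.5,"z":-6}
    - {"x":-40,"y":-24.5,"z":-6}
    - {"x":-40,"y":-24.5,"z":-6}
    - {"x":-40,"y":-24.5,"z":-6}
    - {"x":-40,"y":-24.5,"z":-6}
    - {"x":-40,"y":-24.5,"z":-6}
    - {"x":-40,"y":-24.5,"z":-6}

```text
invalid input
```

Request:
drive_tool:
  steps:
    - {"x":0}
    - {"x":0}

```text
invalid input
```

```bash
python3 - <<'E'
from h import *
s=snap('wrist','w1.png'); o=bot.observe(); print(o['t'],o['ee_pos'],o['eef_rot'],o['q'])
np.save('w1T.npy',s['T']);np.save('w1K.npy',s['camera_matrix'])
E
```

```text
1.3 [0.20354431 0.53778625 0.21944483] [-5.65242168e-01 -3.09032450e+00 -3.30717681e-05] [ 1.05849352e+00  2.06613470e-01  1.54148775e+00  6.98258716e-06
  1.39347153e+00 -1.50489381e-01]
```

View pics/w1.png

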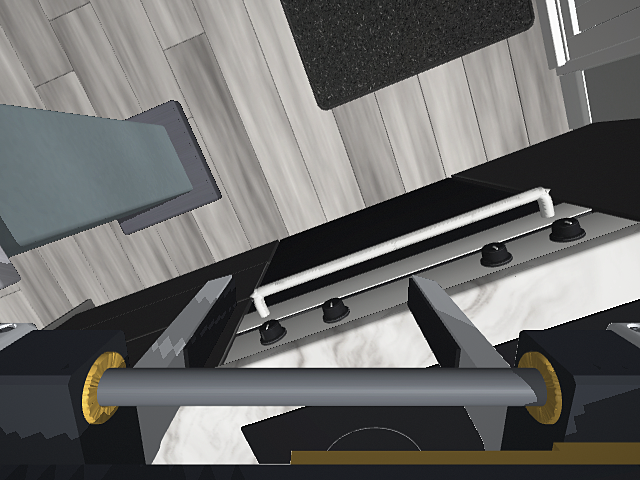

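Both calls were rejected as "invalid input" and the arm hasn't moved; the view is the same as before. I'll try rows with every field filled in.

Request:
drive_tool:
  steps:
    - {"x":-40,"y":-24.5,"z":-6,"rx":0,"ry":0,"rz":0,"gripper":1}

```text
t: 1.4
ee_pos: [0.23, 0.5026, 0.2246]
eef_rot: [-0.556, -3.09, -0.0]
ft_force: [1.2, 0.3, 0.9]
opening: 0.998
```

Request:
drive_tool:
  steps:
    - {"x":-40,"y":-24.5,"z":-6,"rx":0,"ry":0,"rz":0,"gripper":1}
    - {"x":-40,"y":-24.5,"z":-6,"rx":0,"ry":0,"rz":0,"gripper":1}
    - {"x":-40,"y":-24.5,"z":-6,"rx":0,"ry":0,"rz":0,"gripper":1}
    - {"x":-40,"y":-24.5,"z":-6,"rx":0,"ry":0,"rz":0,"gripper":1}
    - {"x":-40,"y":-24.5,"z":-6,"rx":0,"ry":0,"rz":0,"gripper":1}
    - {"x":-40,"y":-24.5,"z":-6,"rx":0,"ry":0,"rz":0,"gripper":1}
    - {"x":-40,"y":-24.5,"z":-6,"rx":0,"ry":0,"rz":0,"gripper":1}
    - {"x":-40,"y":-24.5,"z":-6,"rx":0,"ry":0,"rz":0,"gripper":1}
    - {"x":0,"y":0,"z":0,"rx":0,"ry":0,"rz":0,"gripper":1}
    - {"x":0,"y":0,"z":0,"rx":0,"ry":0,"rz":0,"gripper":1}

```text
t: 2.4
ee_pos: [0.4626, 0.2035, 0.2735]
eef_rot: [-0.569, -3.089, -0.001]
ft_force: [-0.7, -0.2, -0.9]
opening: 0.999
```

```bash
python3 - <<'E'
from h import *
s=snap('wrist','w2.png'); o=bot.observe(); print(o['t'],o['ee_pos'],o['eef_rot'],o['q'])
np.save('w2T.npy',s['T']);np.save('w2K.npy',s['camera_matrix'])
E
```

```text
2.45 [0.46180896 0.20432224 0.27323497] [-5.66042225e-01 -3.08923177e+00 -6.14637687e-04] [ 2.44523806e-01  1.77173326e-02  1.63886231e+00  7.43560314e-04
  1.48569905e+00 -9.63894942e-01]
```

View pics/w2.png

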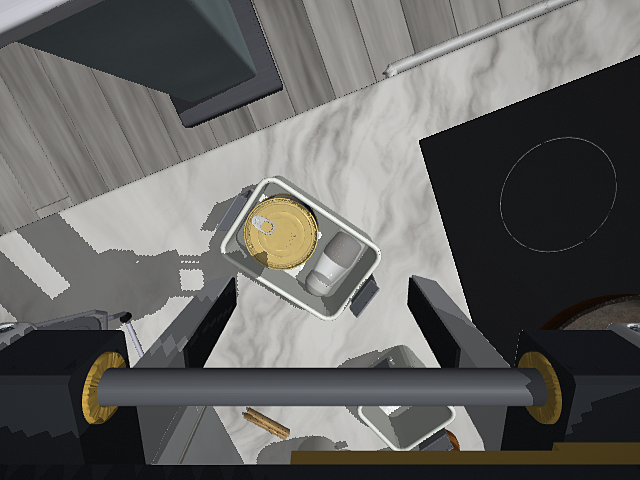

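The wrist view shows the tub rim unoccluded, at about (302,248). I'll zoom in to mark its edges.

```bash
python3 -c "
import cv2
a=cv2.imread('pics/w2.png')[170:325,210:390];cv2.imwrite('pics/c3.png',cv2.resize(a,None,fx=3.8,fy=3.8,interpolation=cv2.INTER_CUBIC)) if 0 else cv2.imwrite('pics/c3.png',cv2.resize(cv2.imread('pics/w2.png')[175:325,205:390],None,fx=4,fy=4,interpolation=cv2.INTER_CUBIC))"
```

```text
(no output)
```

View pics/c3.png

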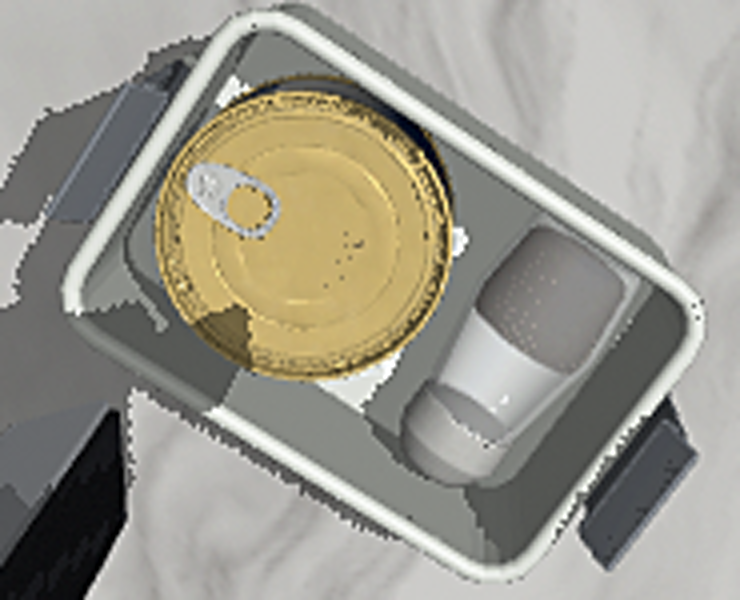

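```bash
cat > f2.py <<'E'
from fit import *
s={'T':np.load('w2T.npy'),'camera_matrix':np.load('w2K.npy')}
obs=np.array([((p[0]+.5)/4-.5+205,(p[1]+.5)/4-.5+175) for g in [((300,14),(665,262)),((700,332),(538,566)),((460,570),(225,420)),((64,270),(212,42))] for p in seg(*g)])
rim=rrect(.16,.11,.018)
def tub(p,c=rim): return c@R.from_euler('z',p[2]).as_matrix().T+[p[0],p[1],.062]
r=least_squares(lambda p:d2(obs,projn(s,tub(p))),[.488,.165,.6],loss='soft_l1');print(np.round(r.x,4),np.sqrt((r.fun**2).mean()))
def tubz(p,c=rim): return c@R.from_euler('z',p[2]).as_matrix().T+[p[0],p[1],p[3]]
r=least_squares(lambda p:d2(obs,projn(s,tubz(p))),[.488,.165,.6,.06],loss='soft_l1');print(np.round(r.x,4),np.sqrt((r.fun**2).mean()))
E
python3 f2.py
```

```text
[0.4882 0.1689 0.6065] 0.7308767265857875
[0.4893 0.1681 0.601  0.0567] 0.4397788175584215
```

```bash
cat > plan.py <<'E'
from fit import *
def lidRm(yaw,tilt=33):
    L=R.from_euler('ZY',[yaw,-np.radians(tilt)]).as_matrix(); return np.c_[-L[:,0],L[:,1],-L[:,2]]
def downR(psi): return lidRm(psi,0)   # tool x opposite to direction psi
def rows(pt,Rt,n,p0=None,R0=None):
    o=bot.observe(); p0=o['ee_pos'] if p0 is None else p0; R0=R.from_rotvec(o['eef_rot']).as_matrix() if R0 is None else R0
    rv=R.from_matrix(R0.T@Rt).as_rotvec()
    d=R0.T@(np.array(pt)-p0); print('total local',np.round(d*1000,1),'rot',np.round(rv,3), 'max/row',np.linalg.norm(d)*1000/n,np.degrees(np.linalg.norm(rv))/n)
    for k in range(n):
        Rk=R0@R.from_rotvec(rv*k/n).as_matrix()
        print(k,np.round(Rk.T@(np.array(pt)-p0)/n*1000,1),np.round(rv/n,4))
E
python3 - <<'E'
from plan import *
yaw=-.15; p=np.array([.5341,-.1578,.0982]); Rt=lidRm(yaw)
rows(p-Rt[:,2]*.15,Rt,9)
E
```

```text
total local [-116.2 -330.2   49. ] rot [-0.061 -0.575 -0.207] max/row 39.2736057771944 3.9073627006644083
0 [-12.9 -36.7   5.4] [-0.0068 -0.0639 -0.023 ]
1 [-11.7 -37.    6. ] [-0.0068 -0.0639 -0.023 ]
2 [-10.4 -37.3   6.4] [-0.0068 -0.0639 -0.023 ]
3 [ -9.2 -37.6   6.8] [-0.0068 -0.0639 -0.023 ]
4 [ -7.9 -37.8   7.1] [-0.0068 -0.0639 -0.023 ]
5 [ -6.5 -38.    7.3] [-0.0068 -0.0639 -0.023 ]
6 [ -5.2 -38.2   7.4] [-0.0068 -0.0639 -0.023 ]
7 [ -3.8 -38.4   7.5] [-0.0068 -0.0639 -0.023 ]
8 [ -2.5 -38.5   7.4] [-0.0068 -0.0639 -0.023 ]
```

Request:
drive_tool:
  steps:
    - {"x":-12.9,"y":-36.7,"z":5.4,"rx":-0.0068,"ry":-0.064,"rz":-0.023,"gripper":1}
    - {"x":-11.7,"y":-37,"z":6,"rx":-0.0068,"ry":-0.064,"rz":-0.023,"gripper":1}
    - {"x":-10.4,"y":-37.3,"z":6.4,"rx":-0.0068,"ry":-0.064,"rz":-0.023,"gripper":1}
    - {"x":-9.2,"y":-37.6,"z":6.8,"rx":-0.0068,"ry":-0.064,"rz":-0.023,"gripper":1}
    - {"x":-7.9,"y":-37.8,"z":7.1,"rx":-0.0068,"ry":-0.064,"rz":-0.023,"gripper":1}
    - {"x":-6.5,"y":-38,"z":7.3,"rx":-0.0068,"ry":-0.064,"rz":-0.023,"gripper":1}
    - {"x":-5.2,"y":-38.2,"z":7.4,"rx":-0.0068,"ry":-0.064,"rz":-0.023,"gripper":1}
    - {"x":-3.8,"y":-38.4,"z":7.5,"rx":-0.0068,"ry":-0.064,"rz":-0.023,"gripper":1}
    - {"x":-2.5,"y":-38.5,"z":7.4,"rx":-0.0068,"ry":-0.064,"rz":-0.023,"gripper":1}
    - {"x":0,"y":0,"z":0,"rx":0,"ry":0,"rz":0,"gripper":1}

```text
t: 3.45
ee_pos: [0.4522, -0.1442, 0.2229]
eef_rot: [0.202, 2.565, -0.056]
ft_force: [0.2, 0.1, 0.0]
opening: 1.001
```

Request:
drive_tool:
  steps:
    - {"x":0,"y":0,"z":0,"rx":0,"ry":0,"rz":0,"gripper":1}

```text
t: 3.55
ee_pos: [0.4538, -0.1411, 0.2242]
eef_rot: [0.196, 2.565, -0.053]
ft_force: [0.3, -0.4, -0.3]
opening: 1.005
```

```bash
python3 - <<'E'
from plan import *
s=snap('wrist','w3.png'); o=bot.observe(); print(o['t'],o['ee_pos'],o['eef_rot'],o['q'])
np.save('w3T.npy',s['T']);np.save('w3K.npy',s['camera_matrix'])
Rt=lidRm(-.15); rows(np.array([.5341,-.1578,.0982])-Rt[:,2]*.15,Rt,1)
cv2.imwrite('pics/w3.png',cv2.cvtColor(s['img'],cv2.COLOR_RGB2BGR))
for n in ['long_lid_grip','small_lid_grip']: print(n,[(np.round(r['at'],4),round(r['confidence'],2)) for r in cams.look_for(n,s)][:3])
E
```

```text
3.6 [ 0.45443958 -0.14029411  0.22477601] [ 0.19217718  2.56463346 -0.05295941] [-0.67938891 -0.40131587  2.19217196  0.36508434  0.87969913 -2.26726121]
total local [ 0.7 -5.4  0.5] rot [ 0.003 -0.005 -0.   ] max/row 5.469370284764039 0.34046663780517106
0 [ 0.7 -5.4  0.5] [ 0.0027 -0.0053 -0.0004]
long_lid_grip [(array([ 0.5273, -0.1533,  0.0863]), 0.71)]
small_lid_grip [(array([ 0.4932, -0.2728,  0.0781]), 0.88)]
```

View pics/w3.png

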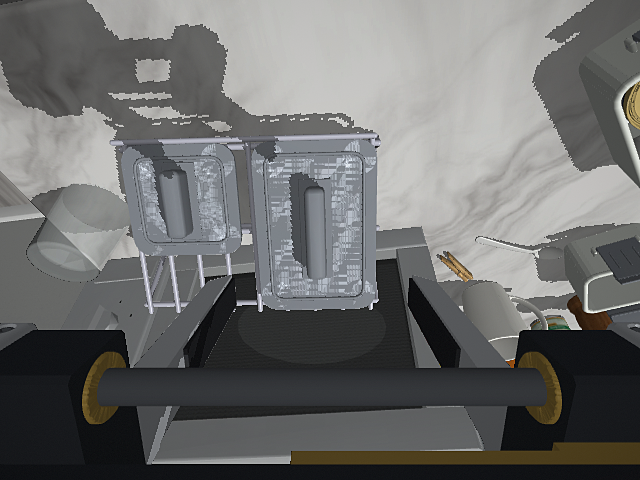

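The long lid is centred at about (313,232), with its ridge from (315,187) to (315,278). The small lid is at about (180,200). I'll zoom in to measure.

```bash
python3 -c "
import cv2
cv2.imwrite('pics/c4.png',cv2.resize(cv2.imread('pics/w3.png')[130:320,240:390],None,fx=3.15,fy=3.15,interpolation=cv2.INTER_CUBIC))"
```

```text
(no output)
```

View pics/c4.png

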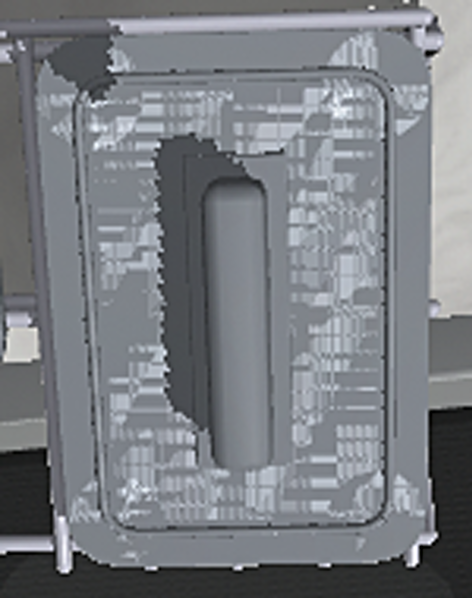

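```bash
cat > f3.py <<'E'
from fit import *
s={'T':np.load('w3T.npy'),'camera_matrix':np.load('w3K.npy')}
C=lambda gs:np.array([((p[0]+.5)/3.15-.5+240,(p[1]+.5)/3.15-.5+130) for g in gs for p in seg(*g)])
oP=C([((38,90),(66,515)),((431,90),(432,520)),((115,567),(390,563))])
oR=C([((203,200),(215,450)),((268,200),(274,450)),((225,177),(245,177)),((232,470),(255,470))])
pl=rrect(.164,.114,.015)+[0,0,-.013]; rg=rrect(.084,.018,.008)+[0,0,.013]
def X(p,c): return c@R.from_euler('ZY',[p[3],-np.radians(33)]).as_matrix().T+p[:3]
for w in ((1,1),(1,0),(0,1)):
    f=lambda p:np.concatenate([w[0]*d2(oP,projn(s,X(p,pl))),w[1]*d2(oR,projn(s,X(p,rg)))])
    r=least_squares(f,[.534,-.158,.098,-.15],loss='soft_l1');print(w,np.round(r.x,4),np.sqrt((r.fun**2).mean()))
f=lambda p:np.concatenate([d2(oP,projn(s,X(p,pl))),d2(oR,projn(s,X(p,rg))),(p[2:3]-.0965)/.0005])
r=least_squares(f,[.534,-.158,.098,-.15],loss='soft_l1');print('z fixed',np.round(r.x,4),np.sqrt((r.fun**2).mean()))
E
python3 f3.py
```

```text
(1, 1) [ 0.529  -0.1577  0.1002 -0.129 ] 0.5732556837574909
(1, 0) [ 0.5317 -0.1582  0.0999 -0.1259] 0.28568048117344147
(0, 1) [ 0.5304 -0.1577  0.0983 -0.1303] 0.22817295872634594
z fixed [ 0.5307 -0.1579  0.0984 -0.119 ] 0.7351111804553556
```

```bash
python3 - <<'E'
from plan import *
Rt=lidRm(-.13); rows(np.array([.531,-.158,.099])-Rt[:,2]*.045,Rt,5)
E
```

```text
total local [  3.1  -7.7 103.2] rot [-0.007 -0.004 -0.015] max/row 20.714891541507022 0.19401401658190273
0 [ 0.6 -1.5 20.6] [-0.0015 -0.0009 -0.0029]
1 [ 0.6 -1.6 20.6] [-0.0015 -0.0009 -0.0029]
2 [ 0.7 -1.6 20.6] [-0.0015 -0.0009 -0.0029]
3 [ 0.7 -1.6 20.6] [-0.0015 -0.0009 -0.0029]
4 [ 0.7 -1.6 20.6] [-0.0015 -0.0009 -0.0029]
```

Request:
drive_tool:
  steps:
    - {"x":0.6,"y":-1.5,"z":20.6,"rx":-0.0015,"ry":-0.001,"rz":-0.003,"gripper":1}
    - {"x":0.6,"y":-1.6,"z":20.6,"rx":-0.0015,"ry":-0.001,"rz":-0.003,"gripper":1}
    - {"x":0.7,"y":-1.6,"z":20.6,"rx":-0.0015,"ry":-0.001,"rz":-0.003,"gripper":1}
    - {"x":0.7,"y":-1.6,"z":20.6,"rx":-0.0015,"ry":-0.001,"rz":-0.003,"gripper":1}
    - {"x":0.7,"y":-1.6,"z":20.6,"rx":-0.0015,"ry":-0.001,"rz":-0.003,"gripper":1}
    - {"x":0,"y":0,"z":0,"rx":0,"ry":0,"rz":0,"gripper":0.3}
    - {"x":0,"y":0,"z":0,"rx":0,"ry":0,"rz":0,"gripper":0.3}
    - {"x":0,"y":0,"z":0,"rx":0,"ry":0,"rz":0,"gripper":0.3}

```text
t: 4.5
ee_pos: [0.5065, -0.1564, 0.1378]
eef_rot: [0.168, 2.559, -0.052]
ft_force: [0.6, 0.2, 0.3]
opening: 0.781
```

```bash
python3 - <<'E'
from plan import *
s=snap('wrist','w4.png'); o=bot.observe(); print(o['t'],o['opening'],o['ft_force'],o['q'])
np.save('w4T.npy',s['T'])
Rt=lidRm(-.13); rows(np.array([.531,-.158,.099])-Rt[:,2]*.045,Rt,1)
im=cv2.imread('pics/w4.png')
for p in ([-.042,-.009,.013],[-.042,.009,.013],[.042,.009,.013],[.042,-.009,.013]):
    L=R.from_euler('ZY',[-.13,-np.radians(33)]).as_matrix(); q=proj(s,L@p+[.531,-.158,.099]); cv2.circle(im,tuple(int(v) for v in q),2,(0,0,255),-1)
cv2.imwrite('pics/w4b.png',im)
E
```

```text
4.55 0.7355508985232173 [-0.33038051  0.30132076 -0.47101742] [-0.62905401 -0.10775065  2.17977172  0.47610078  0.60175014 -2.39955841]
total local [0.7 1.9 1. ] rot [-0.002  0.002 -0.001] max/row 2.292997062353233 0.20890236059204234
0 [0.7 1.9 1. ] [-0.0025  0.0024 -0.0011]
```

View pics/w4b.png

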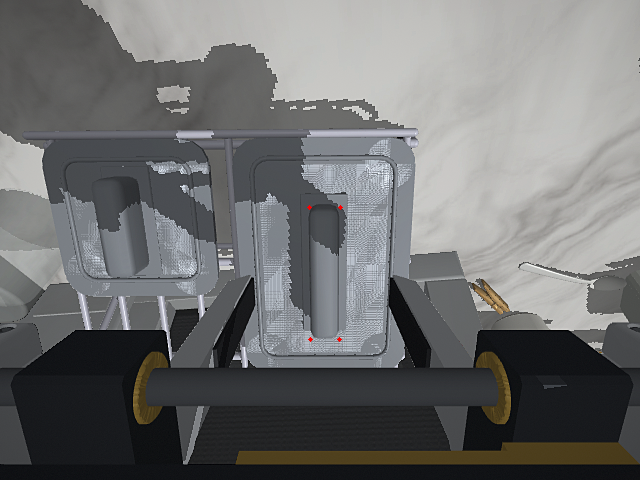

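The predicted ridge corners lie on the ridge to within about 2 px. Going down.

Request:
drive_tool:
  steps:
    - {"x":0.7,"y":1.7,"z":10,"rx":0,"ry":0,"rz":0,"gripper":0.3}
    - {"x":0,"y":0,"z":10,"rx":0,"ry":0,"rz":0,"gripper":0.3}
    - {"x":0,"y":0,"z":10,"rx":0,"ry":0,"rz":0,"gripper":0.3}
    - {"x":0,"y":0,"z":6,"rx":0,"ry":0,"rz":0,"gripper":0.3}
    - {"x":0,"y":0,"z":2,"rx":0,"ry":0,"rz":0,"gripper":0.3}
    - {"x":0,"y":0,"z":0,"rx":0,"ry":0,"rz":0,"gripper":0.3}
    - {"x":0,"y":0,"z":0,"rx":0,"ry":0,"rz":0,"gripper":0.3}

```text
t: 5.25
ee_pos: [0.526, -0.1583, 0.1046]
eef_rot: [0.171, 2.56, -0.052]
ft_force: [-0.6, -0.4, -0.6]
opening: 0.651
```

```bash
python3 - <<'E'
from plan import *
s=snap('wrist','w5.png'); o=bot.observe(); print(o['t'],o['opening'],o['ft_force'])
Rt=lidRm(-.13); rows(np.array([.531,-.158,.099])-Rt[:,2]*.003,Rt,1)
snap('side','d5.png'); im=cv2.imread('pics/d5.png'); cv2.imwrite('pics/d5c.png',cv2.resize(im[130:280,220:400],None,fx=4,fy=4,interpolation=cv2.INTER_CUBIC))
E
```

```text
5.3 0.650715021197617 [-0.30721253 -0.10884896  0.20577885]
total local [-1.   1.   4.4] rot [-0.003  0.001 -0.003] max/row 4.611022206987408 0.22754841432739425
0 [-1.   1.   4.4] [-0.0027  0.001  -0.0028]
```

View pics/w5.png

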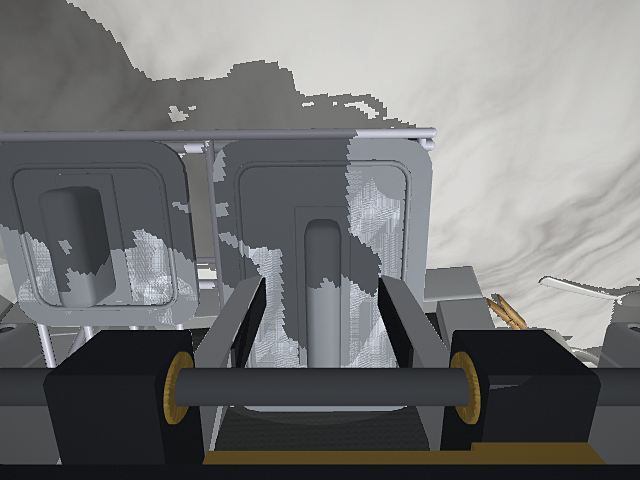

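View pics/d5c.png

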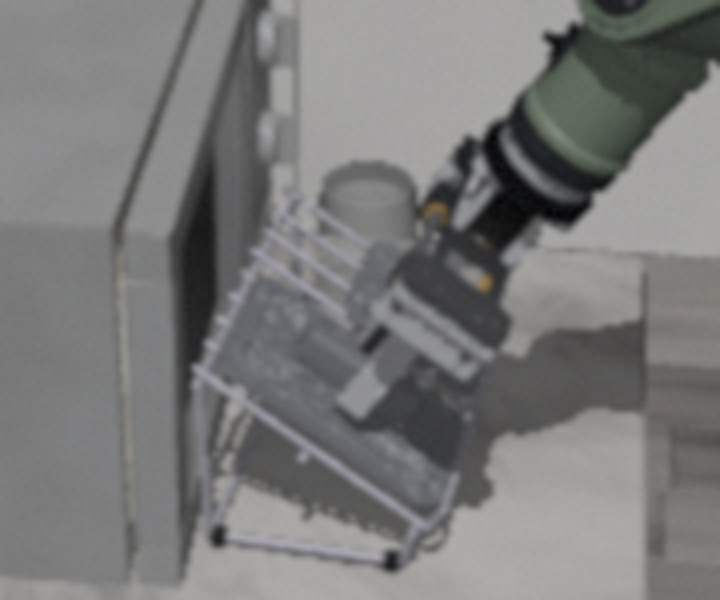

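The ridge (x≈322 px) is midway between the fingers (265 and 380 px). I'll creep down until they touch the plate.

Request:
drive_tool:
  steps:
    - {"x":-1,"y":0,"z":1.5,"rx":0,"ry":0,"rz":0,"gripper":0.3}
    - {"x":0,"y":0,"z":1.5,"rx":0,"ry":0,"rz":0,"gripper":0.3}
    - {"x":0,"y":0,"z":0,"rx":0,"ry":0,"rz":0,"gripper":0.3}
    - {"x":0,"y":0,"z":0,"rx":0,"ry":0,"rz":0,"gripper":0.3}

```text
t: 5.75
ee_pos: [0.5284, -0.1585, 0.1023]
eef_rot: [0.171, 2.56, -0.051]
ft_force: [0.4, -0.3, 0.3]
opening: 0.648
```

Request:
drive_tool:
  steps:
    - {"x":0,"y":0,"z":1.2,"rx":0,"ry":0,"rz":0,"gripper":0.3}
    - {"x":0,"y":0,"z":0,"rx":0,"ry":0,"rz":0,"gripper":0.3}

```text
t: 5.95
ee_pos: [0.529, -0.1586, 0.1012]
eef_rot: [0.171, 2.561, -0.051]
ft_force: [1.1, -0.7, 0.4]
opening: 0.65
```

Request:
drive_tool:
  steps:
    - {"x":0,"y":0,"z":1.2,"rx":0,"ry":0,"rz":0,"gripper":0.3}
    - {"x":0,"y":0,"z":0,"rx":0,"ry":0,"rz":0,"gripper":0.3}

```text
t: 6.15
ee_pos: [0.5297, -0.1586, 0.1002]
eef_rot: [0.171, 2.561, -0.051]
ft_force: [-0.2, -0.5, 0.2]
opening: 0.645
```

Request:
drive_tool:
  steps:
    - {"x":0,"y":0,"z":1.0,"rx":0,"ry":0,"rz":0,"gripper":0.3}
    - {"x":0,"y":0,"z":0,"rx":0,"ry":0,"rz":0,"gripper":0.3}

```text
t: 6.35
ee_pos: [0.5303, -0.1588, 0.0995]
eef_rot: [0.171, 2.56, -0.051]
ft_force: [0.4, -0.7, 0.3]
opening: 0.65
```

Request:
drive_tool:
  steps:
    - {"x":0,"y":0,"z":1.0,"rx":0,"ry":0,"rz":0,"gripper":0.3}
    - {"x":0,"y":0,"z":0,"rx":0,"ry":0,"rz":0,"gripper":0.3}

```text
t: 6.55
ee_pos: [0.5307, -0.1588, 0.099]
eef_rot: [0.17, 2.56, -0.051]
ft_force: [-7.4, 0.6, 8.0]
opening: 0.648
```

Request:
drive_tool:
  steps:
    - {"x":0,"y":0,"z":0.8,"rx":0,"ry":0,"rz":0,"gripper":0.3}
    - {"x":0,"y":0,"z":0,"rx":0,"ry":0,"rz":0,"gripper":0.3}

```text
t: 6.75
ee_pos: [0.5308, -0.1588, 0.0989]
eef_rot: [0.17, 2.56, -0.051]
ft_force: [-16.0, 2.1, 16.4]
opening: 0.649
```

The fingertips touched the plate at about 10 N and reached about 23 N after the next step. I'll back off slightly and grip.

Request:
drive_tool:
  steps:
    - {"x":0,"y":0,"z":-1.8,"rx":0,"ry":0,"rz":0,"gripper":0.3}
    - {"x":0,"y":0,"z":0,"rx":0,"ry":0,"rz":0,"gripper":-1}
    - {"x":0,"y":0,"z":0,"rx":0,"ry":0,"rz":0,"gripper":-1}
    - {"x":0,"y":0,"z":0,"rx":0,"ry":0,"rz":0,"gripper":-1}
    - {"x":0,"y":0,"z":0,"rx":0,"ry":0,"rz":0,"gripper":-1}
    - {"x":0,"y":0,"z":0,"rx":0,"ry":0,"rz":0,"gripper":-1}
    - {"x":0,"y":0,"z":0,"rx":0,"ry":0,"rz":0,"gripper":-1}
  squeeze: 45

```text
t: 7.45
ee_pos: [0.5303, -0.1587, 0.0994]
eef_rot: [0.171, 2.56, -0.051]
ft_force: [0.4, 0.4, 1.1]
opening: 0.188
```

Request:
drive_tool:
  steps:
    - {"x":0,"y":0,"z":0,"rx":0,"ry":0,"rz":0,"gripper":-1}
    - {"x":0,"y":0,"z":-4,"rx":0,"ry":0,"rz":0,"gripper":-1}
    - {"x":0,"y":0,"z":-8,"rx":0,"ry":0,"rz":0,"gripper":-1}
    - {"x":0,"y":0,"z":-12,"rx":0,"ry":0,"rz":0,"gripper":-1}
    - {"x":0,"y":0,"z":-16,"rx":0,"ry":0,"rz":0,"gripper":-1}
    - {"x":0,"y":0,"z":-20,"rx":0,"ry":0,"rz":0,"gripper":-1}
    - {"x":0,"y":0,"z":-20,"rx":0,"ry":0,"rz":0,"gripper":-1}
    - {"x":0,"y":0,"z":-20,"rx":0,"ry":0,"rz":0,"gripper":-1}
    - {"x":0,"y":0,"z":-15,"rx":0,"ry":0,"rz":0,"gripper":-1}

```text
t: 8.35
ee_pos: [0.467, -0.1501, 0.1968]
eef_rot: [0.171, 2.561, -0.052]
ft_force: [0.2, -0.4, -1.9]
opening: 0.186
```

```bash
python3 - <<'E'
from plan import *
s=snap('wrist','w6.png'); o=bot.observe(); print(o['t'],o['opening'],o['ft_force'],o['ee_pos'],o['q'])
snap('side','d6.png'); im=cv2.imread('pics/d6.png'); cv2.imwrite('pics/d6c.png',cv2.resize(im[110:390,220:500],None,fx=2,fy=2,interpolation=cv2.INTER_CUBIC))
E
```

```text
8.4 0.1912228749310621 [1.22310806 0.00616342 0.11936535] [ 0.46753122 -0.15066535  0.19881639] [-0.68628258 -0.32074994  2.19994316  0.41031565  0.79662495 -2.34362701]
```

View pics/w6.png

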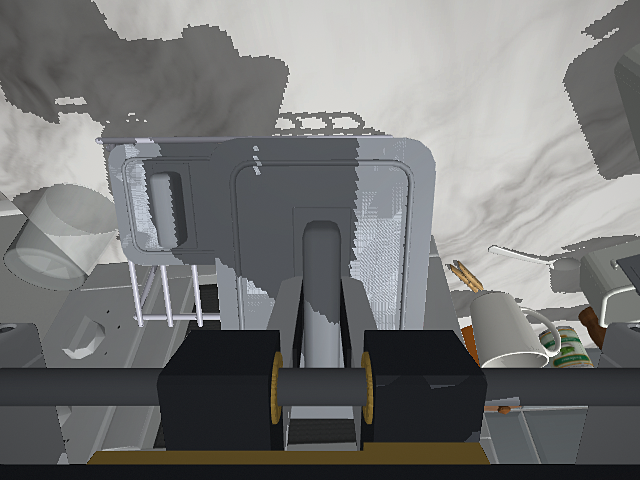

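View pics/d6c.png

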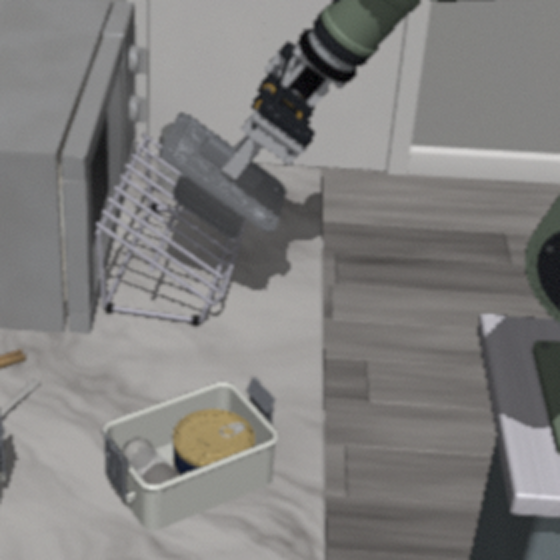

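The lid is in the gripper and the small lid is still in place. Next I measure how the lid sits in the gripper.

```bash
python3 -c "
import cv2
cv2.imwrite('pics/c6.png',cv2.resize(cv2.imread('pics/w6.png')[125:345,205:450],None,fx=2.7,fy=2.7,interpolation=cv2.INTER_CUBIC))"
```

```text
(no output)
```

View pics/c6.png

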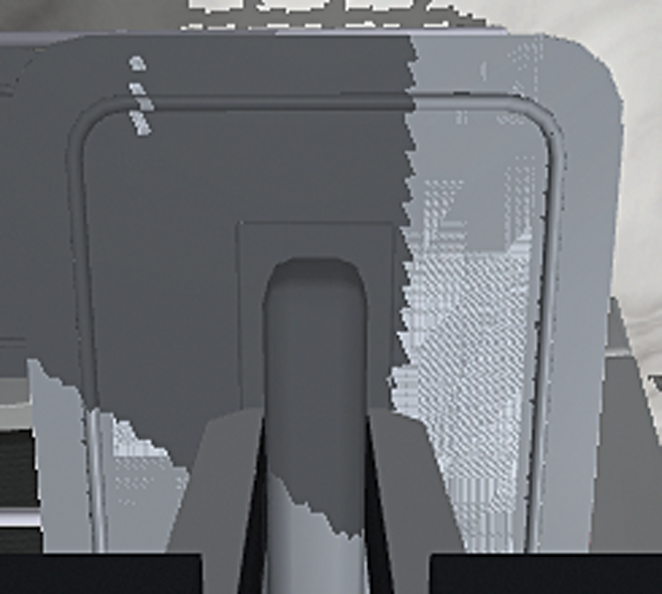

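```bash
cat > f6.py <<'E'
from fit import *
s=cams.snapshot('wrist'); o=bot.observe(); s={'T':s['T'],'camera_matrix':s['camera_matrix']}
C=lambda gs:np.array([((p[0]+.5)/2.7-.5+205,(p[1]+.5)/2.7-.5+125) for g in gs for p in seg(*g)])
oP=C([((100,36),(545,35)),((624,130),(590,540)),((33,445),(43,548))])
oR=C([((264,310),(266,400)),((367,310),(366,400)),((300,258),(330,258))])
pl=rrect(.164,.114,.015)+[0,0,-.013]; rg=rrect(.084,.018,.008)+[0,0,.013]
Rt=R.from_rotvec(o['eef_rot']).as_matrix()@np.diag([-1,1,-1]); 
def X(p,c): # p: offset in lid-like axes (x up,y,z), yaw, pitch
    return (c@R.from_euler('ZY',[p[3],p[4]]).as_matrix().T+p[:3])@Rt.T+o['ee_pos']
f=lambda p:np.concatenate([d2(oP,projn(s,X(p,pl))),d2(oR,projn(s,X(p,rg))),[(p[2]+.0015)/.0005,p[4]/.005,p[1]/.001]])
r=least_squares(f,[0,0,-.001,0,0],loss='soft_l1');print(np.round(r.x,4),np.sqrt((r.fun**2).mean()))
E
python3 f6.py; python3 - <<'E'
from plan import *
o=bot.observe();print(o['ee_pos'],o['ft_force'],o['wrist_torque'])
E
```

```text
[ 0.0004 -0.0008 -0.0014 -0.0112 -0.0592] 1.7487979838783845
[ 0.46795883 -0.15068999  0.19687089] [-0.10868648 -0.85947517 -1.42257929] [0.1203839  0.2883455  0.00450805]
```

```bash
cat >> f6.py <<'E'
print(np.round(r.fun[:36].reshape(-1,2).T,1)); print(np.round(r.fun[36:-3].reshape(-1,2).T,1))
for nm,w,sp in (('plate only',(1,0),.2),('no pitch',(1,1),1e-5),('free',(1,1),.2),('ridge',(0,1),.01)):
    g=lambda p:np.concatenate([w[0]*d2(oP,projn(s,X(p,pl))),w[1]*d2(oR,projn(s,X(p,rg))),[(p[2]+.0015)/.0015,p[4]/sp,p[1]/.002]])
    r=least_squares(g,[0,0,-.001,0,0]);print(nm,np.round(r.x,4),np.sqrt((r.fun**2).mean()))
im=cv2.imread('pics/w6.png')
for c in (pl,rg): cv2.polylines(im,[np.round(projn(s,X([0,0,-.0015,0,0],c))).astype(int)],True,(0,0,255),1)
cv2.imwrite('pics/w6o.png',cv2.resize(im[100:480,180:460],None,fx=1.5,fy=1.5))
E
python3 f6.py
```

```text
[ 0.0005 -0.0009 -0.0012 -0.0118 -0.0714] 1.9169348875471477
[[-0.6  0.7  0.1 -0.5  0.8  0.2  2.4  2.1  1.7  1.4  1.1  0.7 -1.1 -0.7
  -0.4  0.1  0.4  0.8]
 [ 2.4  1.9  1.5  1.   0.5  0.   0.6 -0.1  0.2 -0.3  0.3  0.1 -0.5  0.3
  -0.6  0.2 -0.6  0.4]]
[[-0.3 -0.1  0.   0.2  0.4  0.5 -1.2 -1.1 -1.1 -1.  -0.9 -0.8 -0.8  0.2
  -0.1 -0.  -0.  -0.3]
 [ 0.4  0.7  1.  -0.7 -0.2  0.3 -0.   0.3  0.6  1.  -0.7 -0.2 -2.2 -1.9
  -1.8 -1.8 -1.9 -2.1]]
plate only [ 0.0023 -0.0008  0.     -0.002   0.0037] 0.2556587338077679
no pitch [ 0.0005 -0.0009 -0.0032 -0.011  -0.    ] 1.8242356560880597
free [ 0.0002 -0.0007 -0.0002 -0.0067 -0.1023] 0.7933196982593121
ridge [-0.0014 -0.0009 -0.0028 -0.0086 -0.0023] 0.37007445615797163
```

View pics/w6o.png

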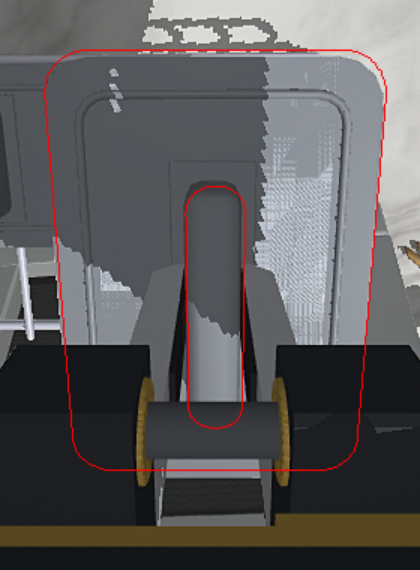

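Looking at the residuals, the mismatch comes from the visible end face of the ridge, which my model leaves out. The plate-only fit is clean: the lid centre is 2.2 mm ahead along −tool x, with no tilt or yaw. I'll move sideways clear of the rack first.

Request:
drive_tool:
  steps:
    - {"x":0,"y":20,"z":-15,"rx":0,"ry":0,"rz":0,"gripper":-1}
    - {"x":0,"y":40,"z":-10,"rx":0,"ry":0,"rz":0,"gripper":-1}
    - {"x":0,"y":45,"z":0,"rx":0,"ry":0,"rz":0,"gripper":-1}
    - {"x":0,"y":35,"z":0,"rx":0,"ry":0,"rz":0,"gripper":-1}

```text
t: 8.95
ee_pos: [0.4728, -0.008, 0.216]
eef_rot: [0.172, 2.561, -0.051]
ft_force: [-1.0, -0.6, -2.4]
opening: 0.186
```

```bash
python3 - <<'E'
from plan import *
rows([.4865,.1674,.17],downR(.606),9); o=bot.observe();print(o['t'],o['ee_pos'],o['q'])
E
```

```text
total local [ 33.3 175.6  33.3] rot [-0.213  0.549 -0.719] max/row 20.202070136957648 5.915170689889533
0 [ 3.7 19.5  3.7] [-0.0236  0.061  -0.0799]
1 [ 1.9 19.6  4.3] [-0.0236  0.061  -0.0799]
2 [ 0.  19.6  4.9] [-0.0236  0.061  -0.0799]
3 [-1.8 19.4  5.3] [-0.0236  0.061  -0.0799]
4 [-3.7 19.1  5.5] [-0.0236  0.061  -0.0799]
5 [-5.6 18.6  5.7] [-0.0236  0.061  -0.0799]
6 [-7.4 17.9  5.7] [-0.0236  0.061  -0.0799]
7 [-9.1 17.1  5.7] [-0.0236  0.061  -0.0799]
8 [-10.8  16.2   5.4] [-0.0236  0.061  -0.0799]
8.95 [ 0.47276465 -0.00797405  0.2159706 ] [-0.24181498 -0.40562527  2.21559184  0.08535964  0.76065856 -1.72326222]
```

Request:
drive_tool:
  steps:
    - {"x":3.7,"y":19.5,"z":3.7,"rx":-0.0236,"ry":0.061,"rz":-0.08,"gripper":-1}
    - {"x":1.9,"y":19.6,"z":4.3,"rx":-0.0236,"ry":0.061,"rz":-0.08,"gripper":-1}
    - {"x":0,"y":19.6,"z":4.9,"rx":-0.0236,"ry":0.061,"rz":-0.08,"gripper":-1}
    - {"x":-1.8,"y":19.4,"z":5.3,"rx":-0.0236,"ry":0.061,"rz":-0.08,"gripper":-1}
    - {"x":-3.7,"y":19.1,"z":5.5,"rx":-0.0236,"ry":0.061,"rz":-0.08,"gripper":-1}
    - {"x":-5.6,"y":18.6,"z":5.7,"rx":-0.0236,"ry":0.061,"rz":-0.08,"gripper":-1}
    - {"x":-7.4,"y":17.9,"z":5.7,"rx":-0.0236,"ry":0.061,"rz":-0.08,"gripper":-1}
    - {"x":-9.1,"y":17.1,"z":5.7,"rx":-0.0236,"ry":0.061,"rz":-0.08,"gripper":-1}
    - {"x":-10.8,"y":16.2,"z":5.4,"rx":-0.0236,"ry":0.061,"rz":-0.08,"gripper":-1}
    - {"x":0,"y":0,"z":0,"rx":0,"ry":0,"rz":0,"gripper":-1}

```text
t: 9.95
ee_pos: [0.4874, 0.1675, 0.1681]
eef_rot: [0.943, -2.993, 0.0]
ft_force: [-0.2, 0.2, -1.9]
opening: 0.187
```

Request:
drive_tool:
  steps:
    - {"x":0,"y":0,"z":0,"rx":0,"ry":0,"rz":0,"gripper":-1}
    - {"x":0,"y":0,"z":0,"rx":0,"ry":0,"rz":0,"gripper":-1}

```text
t: 10.15
ee_pos: [0.4863, 0.1649, 0.17]
eef_rot: [0.937, -2.998, 0.002]
ft_force: [-0.1, 0.7, -0.8]
opening: 0.191
```

```bash
python3 - <<'E'
from plan import *
s=snap('wrist','w7.png'); o=bot.observe(); print(o['t'],o['opening'],o['ft_force'],o['ee_pos'],o['q'])
rows([.4865,.1674,.125],downR(.606),1)
E
```

```text
10.2 0.18948374895996337 [-0.37911579 -0.14290064 -1.4089962 ] [0.48640062 0.16479879 0.17041564] [ 1.59067652e-01  1.23433166e-01  1.74391561e+00 -1.67927708e-03
  1.27409098e+00 -2.01701301e+00]
total local [-1.6  2.2 45.4] rot [-0.002 -0.001 -0.   ] max/row 45.490180740498985 0.0933228346992294
0 [-1.6  2.2 45.4] [-0.0015 -0.0006 -0.0002]
```

View pics/w7.png

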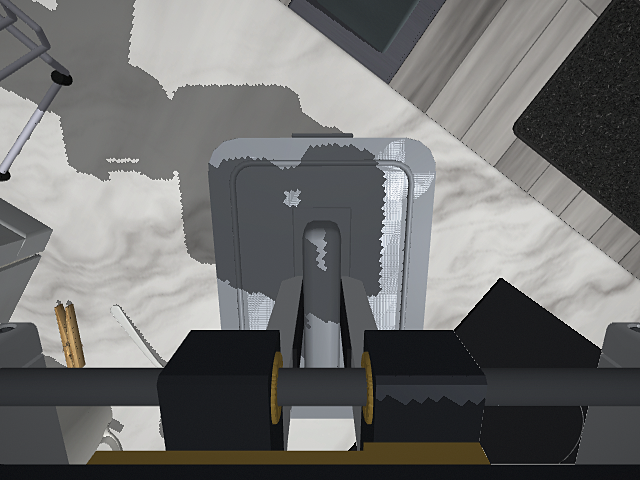

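Request:
drive_tool:
  steps:
    - {"x":-0.4,"y":0.5,"z":12,"rx":-0.0015,"ry":0,"rz":0,"gripper":-1}
    - {"x":-0.4,"y":0.5,"z":12,"rx":0,"ry":0,"rz":0,"gripper":-1}
    - {"x":-0.4,"y":0.6,"z":12,"rx":0,"ry":0,"rz":0,"gripper":-1}
    - {"x":-0.4,"y":0.6,"z":9,"rx":0,"ry":0,"rz":0,"gripper":-1}
    - {"x":0,"y":0,"z":0,"rx":0,"ry":0,"rz":0,"gripper":-1}
    - {"x":0,"y":0,"z":0,"rx":0,"ry":0,"rz":0,"gripper":-1}
    - {"x":0,"y":0,"z":0,"rx":0,"ry":0,"rz":0,"gripper":-1}

```text
t: 10.9
ee_pos: [0.4876, 0.1683, 0.1261]
eef_rot: [-0.939, 2.997, -0.0]
ft_force: [-0.6, -0.1, -0.9]
opening: 0.188
```

```bash
python3 - <<'E'
from plan import *
s=snap('wrist','w8.png');a=snap('scene','s8.png');b=snap('side','d8.png'); o=bot.observe(); print(o['t'],o['opening'],o['ft_force'],o['ee_pos'])
rows([.4865,.1674,.125],downR(.606),1)
A=cv2.imread('pics/s8.png');B=cv2.imread('pics/d8.png');W=cv2.imread('pics/w8.png')
f=lambda im,x,y,w,h,k:cv2.resize(im[y:y+h,x:x+w],None,fx=k,fy=k,interpolation=cv2.INTER_CUBIC)
cv2.imwrite('pics/c8.png',np.hstack([f(A,215,140,100,110,4),f(B,260,280,100,110,4)]))
cv2.imwrite('pics/c8w.png',f(W,190,90,270,220,2.5))
E
```

```text
11.05 0.18636443959090213 [-0.11370798 -0.38318546 -0.77964269] [0.48760109 0.16831947 0.12629371]
total local [ 1.4 -0.1  1.3] rot [-0.     0.001  0.001] max/row 1.9317136382141273 0.08518718470498389
0 [ 1.4 -0.1  1.3] [-0.0005  0.0009  0.0011]
```

View pics/c8.png

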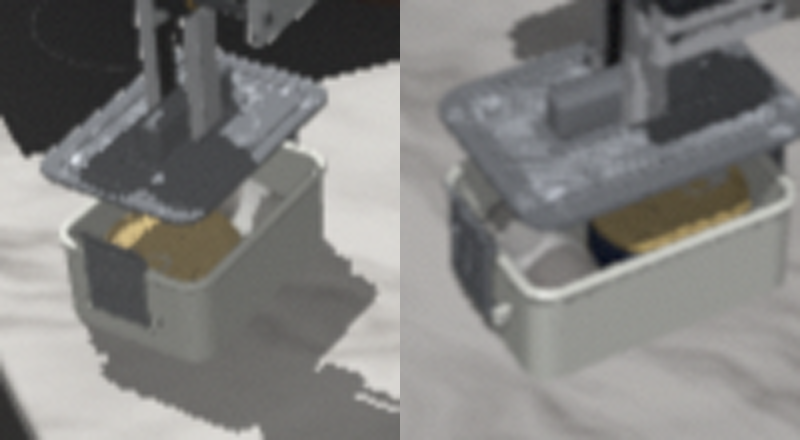

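View pics/c8w.png

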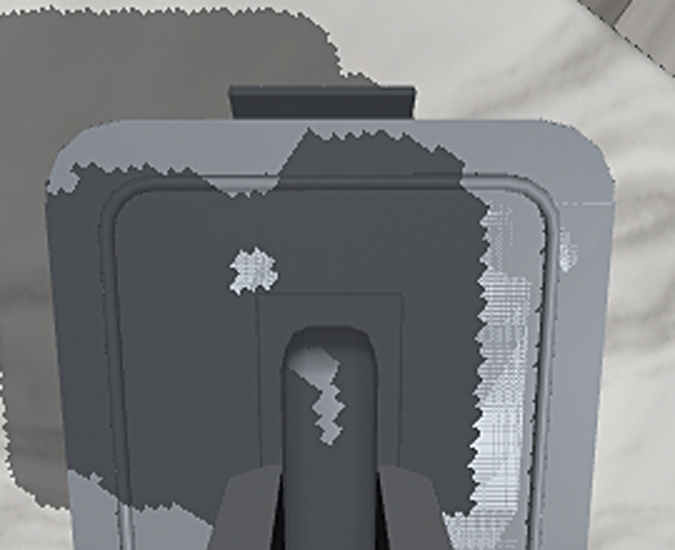

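```bash
cat > f8.py <<'E'
from fit import *
A=cams.snapshot('scene');B=cams.snapshot('side')
def C(segs,off,f,sx=0): return np.array([( (p[0]-sx+.5)/f-.5+off[0],(p[1]+.5)/f-.5+off[1]) for s in segs for p in seg(*s)])
oa,ob=(215,140),(260,280)
lidA=C([((62,152),(140,97)),((212,208),(322,108)),((50,190),(165,217)),((235,58),(312,83))],oa,4)
tubA=C([((220,283),(322,178)),((62,245),(78,250)),((160,272),(190,286))],oa,4)
lidB=C([((560,210),(790,140)),((441,112),(510,205)),((462,92),(580,50))],ob,4,400)
tubB=C([((545,302),(790,202)),((447,175),(520,288))],ob,4,400)
o=bot.observe(); zt=o['ee_pos'][2]-.0015-.013
def fit(obs,s,L,W,r,z):
    c=rrect(L,W,r)
    X=lambda p:c@R.from_euler('z',.606).as_matrix().T+[p[0],p[1],z]
    q=least_squares(lambda p:d2(obs,projn(s,X(p))),[.488,.168],loss='soft_l1'); return q.x,np.sqrt((q.fun**2).mean())
for n,s,l,t in (('scene',A,lidA,tubA),('side',B,lidB,tubB)):
    l=fit(l,s,.164,.114,.015,zt);t=fit(t,s,.16,.11,.018,.062); d=l[0]-t[0]
    X=np.array([.822,.570]);Y=np.array([-.57,.822])
    print(n,np.round(l[0],4),l[1],np.round(t[0],4),t[1],'lid-tub along X,Y mm',np.round([d@X*1000,d@Y*1000],1))
E
python3 f8.py
```

```text
scene [0.4887 0.1628] 0.8135827793164313 [0.4923 0.1635] 0.6530637531819528 lid-tub along X,Y mm [-3.3  1.4]
side [0.4873 0.1681] 1.1078757927724838 [0.4874 0.1663] 0.5402286788581412 lid-tub along X,Y mm [0.9 1.5]
```

```bash
python3 - <<'E'
from fit import *
s=cams.snapshot('wrist');o=bot.observe()
X=np.array([.822,.570]);Y=np.array([-.57,.822])
zt=o['ee_pos'][2]-.0145
for nm,u,v,z,L in (('clip top edge',190+323/2.5,90+87/2.5,.085,.090),('lid edge',190+329.5/2.5,90+121/2.5,zt,.082)):
    p=onz(s,u,v,z)[:2]+X*L; print(nm,np.round(p,4),'rel TCP X,Y mm',np.round([(p-o['ee_pos'][:2])@X*1000,(p-o['ee_pos'][:2])@Y*1000],1))
E
```

```text
clip top edge [0.4894 0.1682] rel TCP X,Y mm [ 1.7 -1.3]
lid edge [0.4884 0.1693] rel TCP X,Y mm [1.5 0.2]
```

All three cameras put the lid about 1.5 mm too far in +Y, and along X it is centred. I'll correct that and descend to just above the clips.

Request:
drive_tool:
  steps:
    - {"x":-0.4,"y":-1.5,"z":5,"rx":0,"ry":0,"rz":0,"gripper":-1}
    - {"x":0,"y":0,"z":6,"rx":0,"ry":0,"rz":0,"gripper":-1}
    - {"x":0,"y":0,"z":6,"rx":0,"ry":0,"rz":0,"gripper":-1}
    - {"x":0,"y":0,"z":4,"rx":0,"ry":0,"rz":0,"gripper":-1}
    - {"x":0,"y":0,"z":0,"rx":0,"ry":0,"rz":0,"gripper":-1}
    - {"x":0,"y":0,"z":0,"rx":0,"ry":0,"rz":0,"gripper":-1}

```text
t: 11.8
ee_pos: [0.4881, 0.1672, 0.1044]
eef_rot: [0.939, -2.997, -0.0]
ft_force: [0.1, 1.1, -1.9]
opening: 0.187
```

```bash
python3 - <<'E'
from plan import *
s=snap('wrist','w9.png');a=snap('scene','s9.png');b=snap('side','d9.png'); o=bot.observe(); print(o['t'],o['opening'],o['ft_force'],o['ee_pos'],o['eef_rot'])
A=cv2.imread('pics/s9.png');B=cv2.imread('pics/d9.png');W=cv2.imread('pics/w9.png')
f=lambda im,x,y,w,h,k:cv2.resize(im[y:y+h,x:x+w],None,fx=k,fy=k,interpolation=cv2.INTER_CUBIC)
cv2.imwrite('pics/c9.png',np.hstack([f(A,215,140,100,110,4),f(B,260,280,100,110,4)]))
cv2.imwrite('pics/c9w.png',f(W,190,90,270,220,2.5))
E
```

```text
11.95 0.19043721875799055 [0.13814088 0.12291287 0.50538839] [0.48853766 0.16729084 0.10497918] [-9.38973873e-01  2.99762281e+00 -9.47179113e-05]
```

View pics/c9.png

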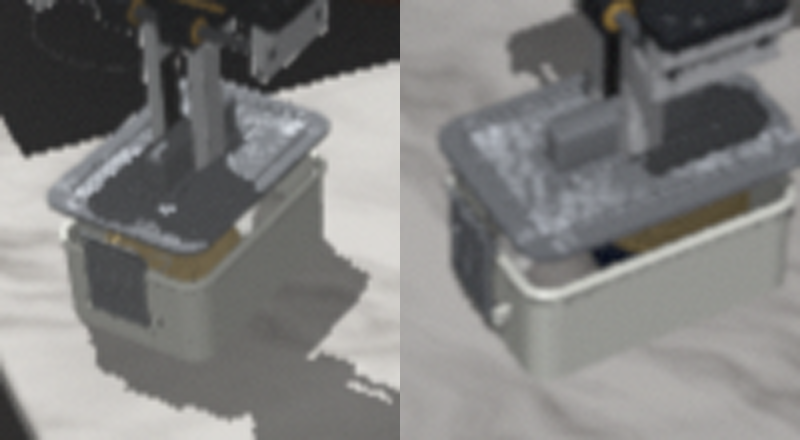

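View pics/c9w.png

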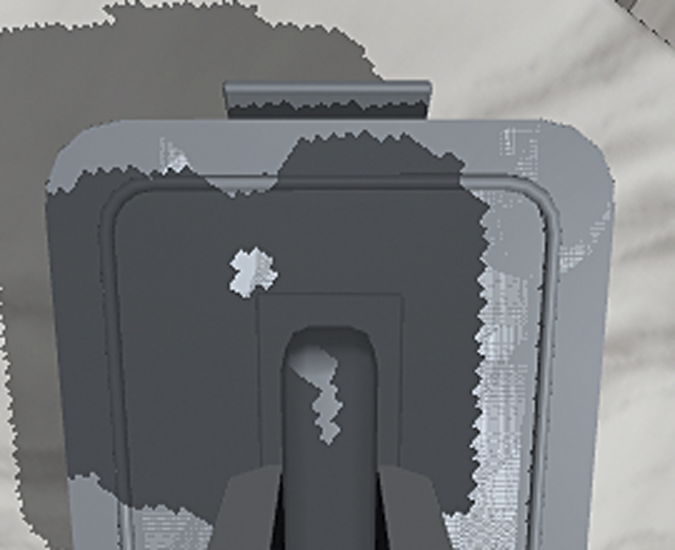

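The clip's centre is now at x≈328 and the lid's at 329.5, so they're aligned. The clip shows about 8 mm beyond the lid's edge, as expected. I'll press down in small steps.

Request:
drive_tool:
  steps:
    - {"x":0,"y":0,"z":3,"rx":0,"ry":0,"rz":0,"gripper":-1}
    - {"x":0,"y":0,"z":3,"rx":0,"ry":0,"rz":0,"gripper":-1}
    - {"x":0,"y":0,"z":3,"rx":0,"ry":0,"rz":0,"gripper":-1}
    - {"x":0,"y":0,"z":0,"rx":0,"ry":0,"rz":0,"gripper":-1}
  squeeze: 60

```text
t: 12.35
ee_pos: [0.4877, 0.1671, 0.095]
eef_rot: [0.939, -2.996, -0.0]
ft_force: [-0.2, -0.1, -1.6]
opening: 0.187
```

Request:
drive_tool:
  steps:
    - {"x":0,"y":0,"z":2,"rx":0,"ry":0,"rz":0,"gripper":-1}
    - {"x":0,"y":0,"z":2,"rx":0,"ry":0,"rz":0,"gripper":-1}
    - {"x":0,"y":0,"z":0,"rx":0,"ry":0,"rz":0,"gripper":-1}

```text
t: 12.65
ee_pos: [0.4886, 0.1673, 0.092]
eef_rot: [-0.939, 2.997, -0.0]
ft_force: [0.2, 0.5, 0.8]
opening: 0.189
```

Request:
drive_tool:
  steps:
    - {"x":0,"y":0,"z":1.5,"rx":0,"ry":0,"rz":0,"gripper":-1}
    - {"x":0,"y":0,"z":1.5,"rx":0,"ry":0,"rz":0,"gripper":-1}
    - {"x":0,"y":0,"z":0,"rx":0,"ry":0,"rz":0,"gripper":-1}

```text
t: 12.95
ee_pos: [0.4894, 0.1673, 0.0901]
eef_rot: [-0.938, 2.996, -0.001]
ft_force: [-0.6, -0.7, 5.7]
opening: 0.185
```

Request:
drive_tool:
  steps:
    - {"x":0,"y":0,"z":1.5,"rx":0,"ry":0,"rz":0,"gripper":-1}
    - {"x":0,"y":0,"z":1.5,"rx":0,"ry":0,"rz":0,"gripper":-1}
    - {"x":0,"y":0,"z":0,"rx":0,"ry":0,"rz":0,"gripper":-1}

```text
t: 13.25
ee_pos: [0.4899, 0.1674, 0.0876]
eef_rot: [-0.938, 2.995, -0.001]
ft_force: [-2.3, -1.6, 7.6]
opening: 0.188
```

Force is building smoothly at 8 N. There's a slight sideways load of about 3 N along −X, so I'll ease by 1 mm and continue.

Request:
drive_tool:
  steps:
    - {"x":1,"y":0,"z":1,"rx":0,"ry":0,"rz":0,"gripper":-1}
    - {"x":0,"y":0,"z":1,"rx":0,"ry":0,"rz":0,"gripper":-1}
    - {"x":0,"y":0,"z":0,"rx":0,"ry":0,"rz":0,"gripper":-1}

```text
t: 13.55
ee_pos: [0.4885, 0.1667, 0.0843]
eef_rot: [-0.938, 2.996, -0.001]
ft_force: [2.2, 0.4, 2.2]
opening: 0.186
```

Request:
drive_tool:
  steps:
    - {"x":0,"y":0,"z":1,"rx":0,"ry":0,"rz":0,"gripper":-1}
    - {"x":0,"y":0,"z":1,"rx":0,"ry":0,"rz":0,"gripper":-1}
    - {"x":0,"y":0,"z":0,"rx":0,"ry":0,"rz":0,"gripper":-1}

```text
t: 13.85
ee_pos: [0.4866, 0.1666, 0.0807]
eef_rot: [0.938, -2.996, -0.001]
ft_force: [0.1, 1.2, -1.7]
opening: 0.185
```

```bash
cat > look.py <<'E'
from plan import *
import sys
n=sys.argv[1]
s=snap('wrist',f'w{n}.png');a=snap('scene',f's{n}.png');b=snap('side',f'd{n}.png'); o=bot.observe(); print(o['t'],o['opening'],o['ft_force'],o['wrist_torque'],o['ee_pos'],o['eef_rot'])
A=cv2.imread(f'pics/s{n}.png');B=cv2.imread(f'pics/d{n}.png');W=cv2.imread(f'pics/w{n}.png')
f=lambda im,x,y,w,h,k:cv2.resize(im[y:y+h,x:x+w],None,fx=k,fy=k,interpolation=cv2.INTER_CUBIC)
cv2.imwrite(f'pics/c{n}.png',np.hstack([f(A,215,140,100,110,4),f(B,260,280,100,110,4)]))
cv2.imwrite(f'pics/c{n}w.png',f(W,190,90,270,220,2.5))
E
python3 look.py 10
```

```text
14.0 0.18319417639629446 [ 0.63968726  0.4447637  -1.34907542] [ 0.08732194 -0.01151273  0.0314235 ] [0.48661031 0.16662408 0.08106012] [ 9.38473364e-01 -2.99589840e+00 -6.33890106e-04]
```

View pics/c10.png

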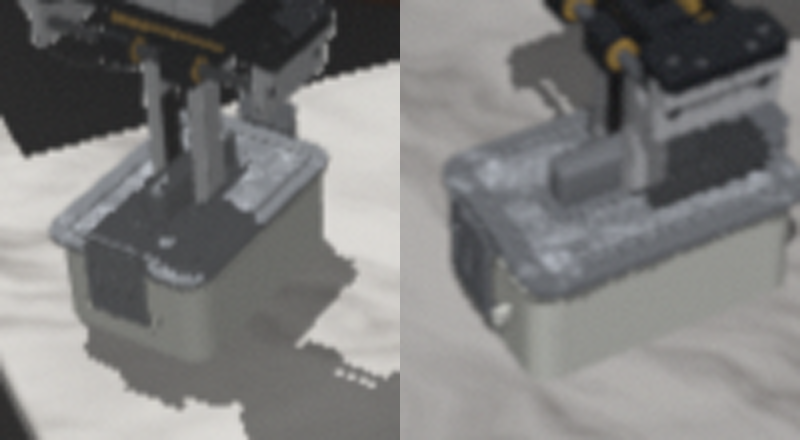

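View pics/c10w.png

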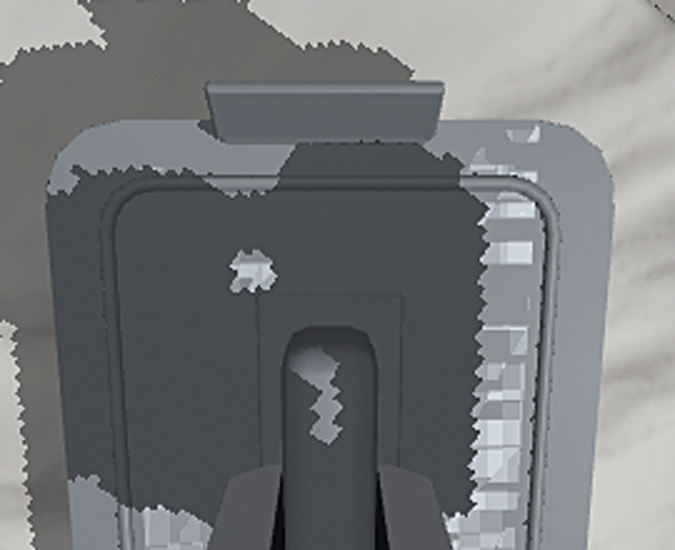

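The near clip now overlaps the lid's edge. I'll press to a firm stop to make sure the lid is fully home.

Request:
drive_tool:
  steps:
    - {"x":0,"y":0,"z":0.7,"rx":0,"ry":0,"rz":0,"gripper":-1}
    - {"x":0,"y":0,"z":0,"rx":0,"ry":0,"rz":0,"gripper":-1}
    - {"x":0,"y":0,"z":0,"rx":0,"ry":0,"rz":0,"gripper":-1}

```text
t: 14.3
ee_pos: [0.4871, 0.1666, 0.0808]
eef_rot: [0.939, -2.997, 0.0]
ft_force: [-0.2, 0.2, -0.6]
opening: 0.187
```

Request:
drive_tool:
  steps:
    - {"x":0,"y":0,"z":0.7,"rx":0,"ry":0,"rz":0,"gripper":-1}
    - {"x":0,"y":0,"z":0,"rx":0,"ry":0,"rz":0,"gripper":-1}

```text
t: 14.5
ee_pos: [0.4874, 0.1666, 0.0805]
eef_rot: [0.939, -2.998, 0.0]
ft_force: [-0.7, 0.1, 0.1]
opening: 0.186
```

Request:
drive_tool:
  steps:
    - {"x":0,"y":0,"z":0.8,"rx":0,"ry":0,"rz":0,"gripper":-1}
    - {"x":0,"y":0,"z":0,"rx":0,"ry":0,"rz":0,"gripper":-1}

```text
t: 14.7
ee_pos: [0.4875, 0.1667, 0.0804]
eef_rot: [0.939, -2.998, 0.0]
ft_force: [-2.8, 0.2, 4.9]
opening: 0.188
```

Request:
drive_tool:
  steps:
    - {"x":0,"y":0,"z":0.8,"rx":0,"ry":0,"rz":0,"gripper":-1}
    - {"x":0,"y":0,"z":0,"rx":0,"ry":0,"rz":0,"gripper":-1}

```text
t: 14.9
ee_pos: [0.4875, 0.1667, 0.0804]
eef_rot: [0.939, -2.997, 0.0]
ft_force: [-5.0, -0.1, 10.7]
opening: 0.188
```

Request:
drive_tool:
  steps:
    - {"x":0,"y":0,"z":1.2,"rx":0,"ry":0,"rz":0,"gripper":-1}
    - {"x":0,"y":0,"z":0,"rx":0,"ry":0,"rz":0,"gripper":-1}

```text
t: 15.1
ee_pos: [0.4875, 0.1667, 0.0803]
eef_rot: [0.939, -2.997, 0.0]
ft_force: [-7.0, -1.5, 17.1]
opening: 0.188
```

Request:
drive_tool:
  steps:
    - {"x":0,"y":0,"z":0.8,"rx":0,"ry":0,"rz":0,"gripper":-1}
    - {"x":0,"y":0,"z":0,"rx":0,"ry":0,"rz":0,"gripper":-1}

```text
t: 15.3
ee_pos: [0.4875, 0.1667, 0.0803]
eef_rot: [0.939, -2.997, 0.001]
ft_force: [-9.7, -2.3, 22.5]
opening: 0.189
```

```bash
python3 look.py 11
```

```text
15.45 0.1886932976739327 [-9.89157613 -1.06106064 21.28337284] [-0.44018842  1.76256504 -0.12196109] [0.48755027 0.16668498 0.08031819] [ 9.39519458e-01 -2.99700790e+00  6.07993985e-04]
```

View pics/c11w.png

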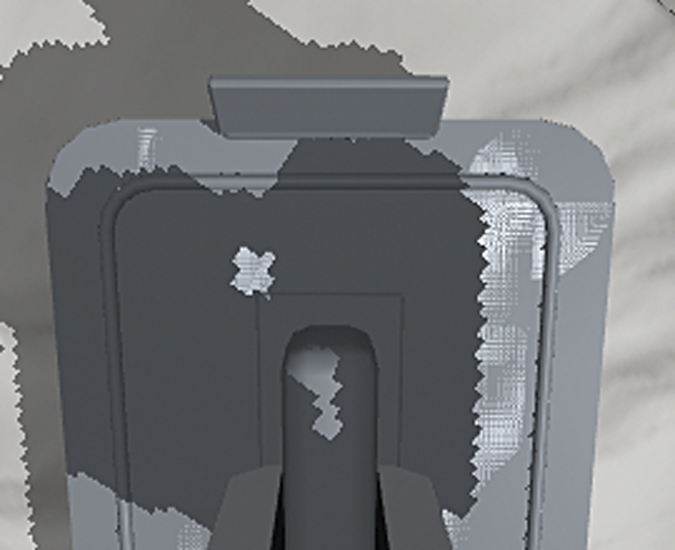

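View pics/c11.png

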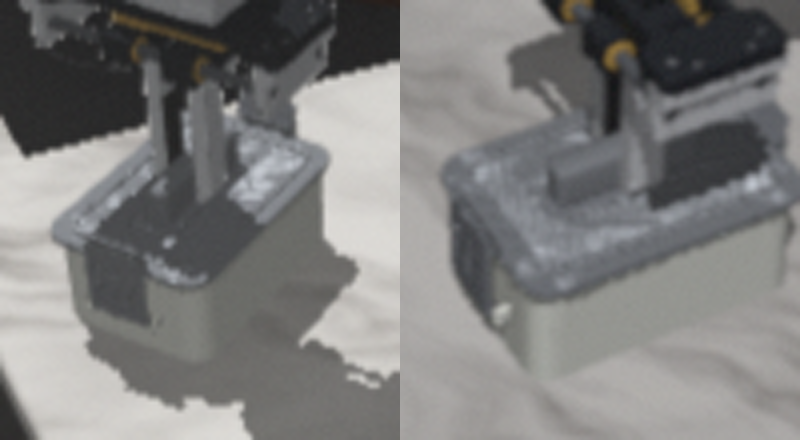

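It's at a hard stop, with 22 N applied and no further travel. I'll take the load off, open the gripper and retreat straight up.

Request:
drive_tool:
  steps:
    - {"x":0,"y":0,"z":-2,"rx":0,"ry":0,"rz":0,"gripper":-1}
    - {"x":0,"y":0,"z":-1.5,"rx":0,"ry":0,"rz":0,"gripper":-1}
    - {"x":0,"y":0,"z":0,"rx":0,"ry":0,"rz":0,"gripper":0}
    - {"x":0,"y":0,"z":0,"rx":0,"ry":0,"rz":0,"gripper":0}
    - {"x":0,"y":0,"z":0,"rx":0,"ry":0,"rz":0,"gripper":0}
    - {"x":0,"y":0,"z":0,"rx":0,"ry":0,"rz":0,"gripper":0}

```text
t: 16.05
ee_pos: [0.4879, 0.1665, 0.0803]
eef_rot: [-0.939, 2.998, -0.001]
ft_force: [0.9, -1.9, 0.3]
opening: 0.48
```

Request:
drive_tool:
  steps:
    - {"x":0,"y":0,"z":-5,"rx":0,"ry":0,"rz":0,"gripper":0}
    - {"x":0,"y":0,"z":-15,"rx":0,"ry":0,"rz":0,"gripper":0}
    - {"x":0,"y":0,"z":-25,"rx":0,"ry":0,"rz":0,"gripper":0}
    - {"x":0,"y":0,"z":-35,"rx":0,"ry":0,"rz":0,"gripper":0}
    - {"x":0,"y":0,"z":-40,"rx":0,"ry":0,"rz":0,"gripper":0}
    - {"x":20,"y":0,"z":-40,"rx":0,"ry":0,"rz":0,"gripper":0}
    - {"x":20,"y":0,"z":-30,"rx":0,"ry":0,"rz":0,"gripper":0}
    - {"x":0,"y":0,"z":0,"rx":0,"ry":0,"rz":0,"gripper":0}
    - {"x":0,"y":0,"z":0,"rx":0,"ry":0,"rz":0,"gripper":0}

```text
t: 16.95
ee_pos: [0.4546, 0.144, 0.2705]
eef_rot: [-0.938, 2.997, 0.0]
ft_force: [0.3, 0.1, -0.9]
opening: 0.502
```

```bash
python3 look.py 12; python3 -c "
import cv2
W=cv2.imread('pics/w12.png');cv2.imwrite('pics/c12w.png',cv2.resize(W[120:360,180:460],None,fx=2.5,fy=2.5,interpolation=cv2.INTER_CUBIC))"
```

```text
17.1 0.49891917764293453 [ 0.76581521  0.94992717 -0.43296137] [0.09314455 0.0053071  0.01580548] [0.45370353 0.14396714 0.26802127] [ 9.38009093e-01 -2.99394274e+00 -1.57131528e-03]
```

View pics/w12.png

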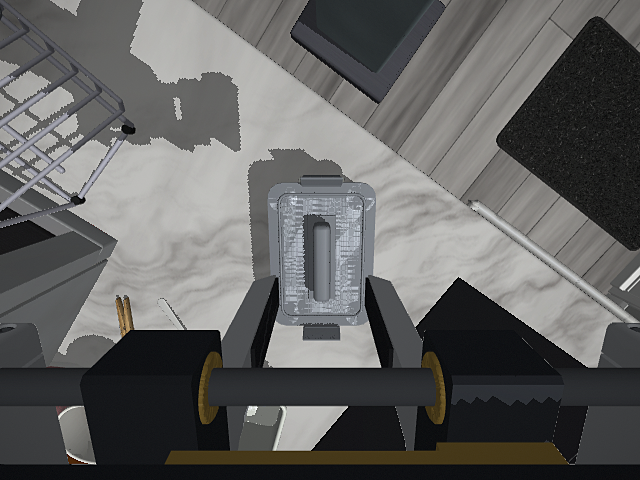

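View pics/c12w.png

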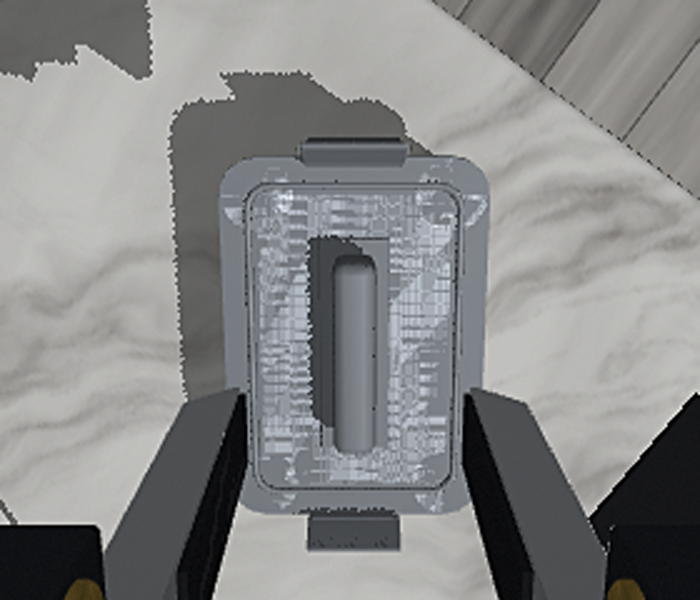

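View pics/c12.png

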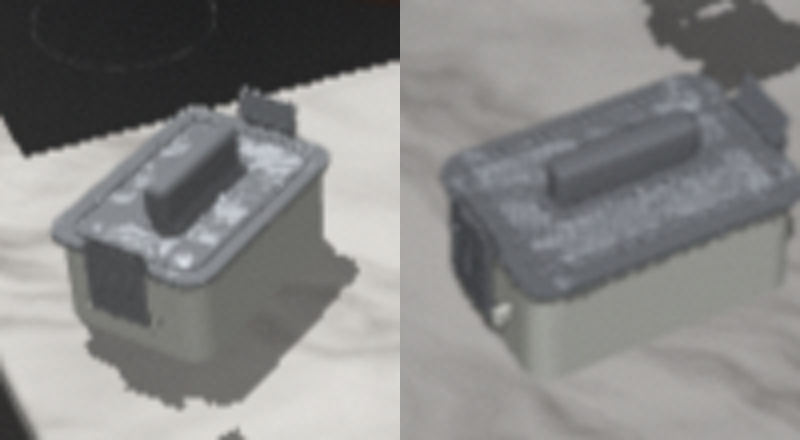

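The lid looks flat, with a clip over each end: wrist pixels (322,180) and (322,332). To check the clips and height more closely, I'll compare with the first pictures and move for a better wrist view of the far end.

Request:
drive_tool:
  steps:
    - {"x":-30,"y":0,"z":0,"rx":0,"ry":0,"rz":0,"gripper":0}
    - {"x":-45,"y":0,"z":0,"rx":0,"ry":0,"rz":0,"gripper":0}
    - {"x":-45,"y":0,"z":0,"rx":0,"ry":0,"rz":0,"gripper":0}
    - {"x":-30,"y":0,"z":0,"rx":0,"ry":0,"rz":0,"gripper":0}
    - {"x":0,"y":0,"z":0,"rx":0,"ry":0,"rz":0,"gripper":0}
    - {"x":0,"y":0,"z":0,"rx":0,"ry":0,"rz":0,"gripper":0}

```text
t: 17.7
ee_pos: [0.577, 0.2295, 0.2673]
eef_rot: [0.938, -2.992, -0.0]
ft_force: [-0.1, 0.7, 0.3]
opening: 0.503
```

```bash
python3 - <<'E'
from plan import *
s=snap('wrist','w13.png');o=bot.observe();print(o['t'],o['ee_pos'])
W=cv2.imread('pics/w13.png');cv2.imwrite('pics/c13w.png',cv2.resize(W[20:220,200:440],None,fx=3,fy=3,interpolation=cv2.INTER_CUBIC))
f=lambda im,x,y,w,h,k:cv2.resize(im[y:y+h,x:x+w],None,fx=k,fy=k,interpolation=cv2.INTER_CUBIC)
g=lambda n:cv2.imread('pics/'+n)
cv2.imwrite('pics/cmp.png',np.vstack([np.hstack([f(g(n),225,155,80,75,5) for n in('s0.png','s12.png')]),cv2.resize(np.hstack([f(g(n),265,290,100,75,4) for n in('d0.png','d12.png')]),(800,300))])[:,:800])
for n in ('tub','clip_a','clip_b','small_lid_grip'):print(n,[(np.round(r['at'],4),round(r['confidence'],2)) for r in cams.look_for(n,s)])
E
```

```text
17.75 [0.57672036 0.22916639 0.26806767]
tub [(array([0.4288, 0.129 , 0.0756]), 0.67)]
clip_a [(array([0.5609, 0.2171, 0.0776]), 0.72), (array([0.4174, 0.1188, 0.0823]), 0.7)]
clip_b [(array([0.5609, 0.2171, 0.0776]), 0.72), (array([0.4174, 0.1188, 0.0823]), 0.7)]
small_lid_grip [(array([ 0.6119, -0.106 ,  0.0056]), 0.47)]
```

View pics/w13.png

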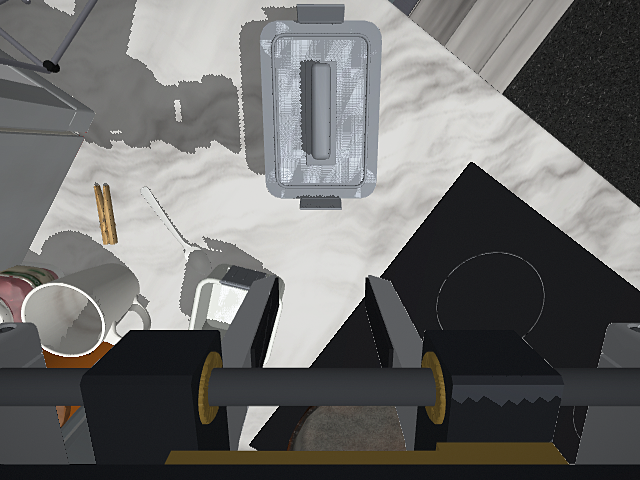

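View pics/cmp.png

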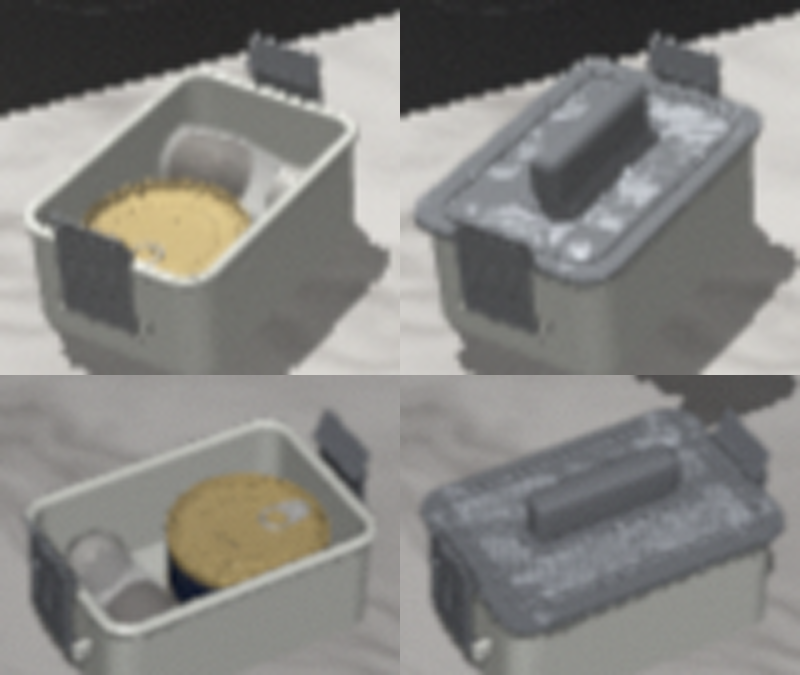

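```bash
python3 - <<'E'
from fit import *
A=cams.snapshot('scene');B=cams.snapshot('side')
c=rrect(.164,.114,.015)
def fitp(segs,off,f,s,sx=0,sy=0):
    return np.array([((p[0]-sx+.5)/f-.5+off[0],(p[1]-sy+.5)/f-.5+off[1]) for g in segs for p in seg(*g)])
out=[]
for n,s,x in (('s12',A,(225,155,80,75)),('d12',B,(265,290,100,75))):
    im=cv2.imread(f'pics/{n}.png');x0,y0,w,h=x;F=5 if n=='s12' else 4
    big=cv2.resize(im[y0:y0+h,x0:x0+w],(w*F,h*F),interpolation=cv2.INTER_CUBIC)
    for tilt,col in ((0,(0,0,255)),(4,(0,255,0))):
        # tilt: far(+X) end raised by tilt mm; per-camera tub xy bias from first fits
        b=(.4918,.1648) if n=='s12' else (.4865,.1688)
        P=c.copy();P[:,2]=(P[:,0]+.082)/.164*tilt*.001
        P=P@R.from_euler('z',.606).as_matrix().T+[b[0],b[1],.066]
        q=((projn(s,P)-[x0,y0]+.5)*F-.5).round().astype(int);cv2.polylines(big,[q],True,col,1)
    out.append(big)
cv2.imwrite('pics/fin.png',np.hstack([out[0][:300],out[1][:300]])) if 0 else cv2.imwrite('pics/fin.png',np.hstack([np.pad(out[0],((0,0),(0,0),(0,0))),np.pad(out[1],((0,75),(0,0),(0,0)))]))
a=snap('scene','s14.png')
i0=cv2.imread('pics/s0.png').astype(int);i1=cv2.imread('pics/s14.png').astype(int)
print('small lid',[(np.round(r['at'],4),round(r['confidence'],2)) for r in cams.look_for('small_lid_grip',a)],'tumbler',[np.round(r['at'],4) for r in cams.look_for('tumbler',a)][:1])
d=np.abs(i1-i0).mean(2); print('diff tumbler',d[345:425,405:455].mean(),'small lid',d[285:345,330:388].mean())
E
```

```text
small lid [(array([ 0.4957, -0.29  ,  0.0762]), 0.94)] tumbler [array([ 0.5338, -0.4457,  0.0762])]
diff tumbler 1.42225 small lid 4.596551724137932
```

View pics/fin.png

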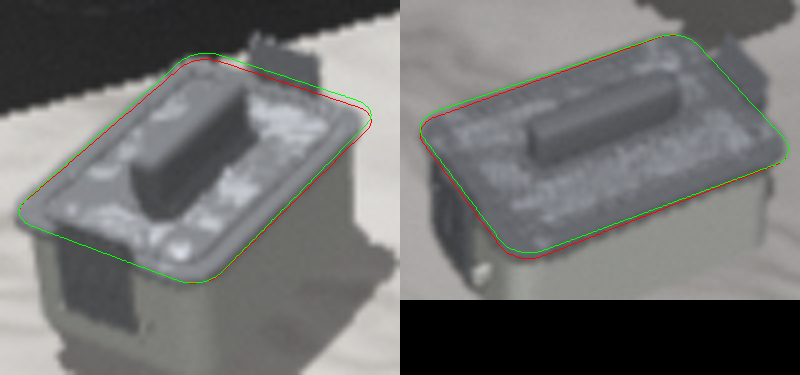

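View pics/s14.png

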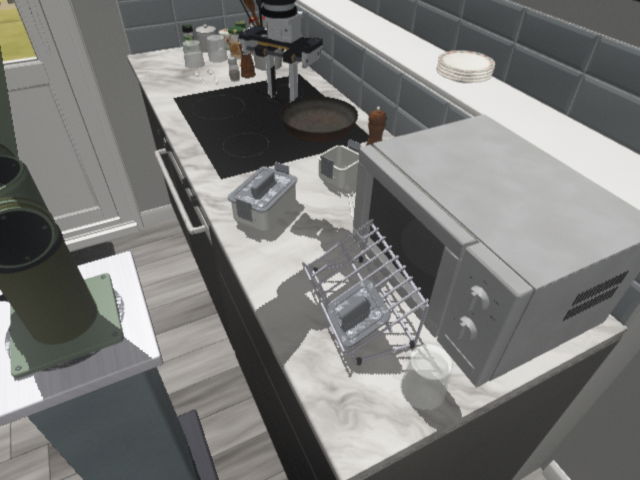

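The lid outline matches the flat, seated prediction (red) and not the raised one (green). Both clips are back where they were at rest, the small lid and glass haven't moved, and the arm is clear. I'm handing it in.

```bash
python3 -c "
from bench import bot
print(bot.observe()['t'],bot.sign_off())"
```

```text
the job is handed in; nothing more can be done
18.2 None
```

The long tub is closed: I took the long lid off the rack, lined it up over the tub using all three cameras, and pressed it straight down. I handed the job in at 18.2 s, with the gripper open and well clear of everything.

- **Seating:** the lid stopped firmly at 22 N with no further travel. Its underside was then at about 62 mm, which is rim height.
- **Flatness:** its outline in the scene and side views fits a flat, seated lid, not one with the far end raised 4 mm.
- **Clips:** both look to be back in their rest positions. The near one clearly overlaps the lid's edge. I couldn't see the far one's catch directly, so I'm judging it from the lid's height and flatness and the clip's position.
- **Surroundings:** the tub is upright about where it stood, and the small lid and the glass look unmoved. The detector placed the small lid within 3 mm and the glass within 5 mm of the start, which is about its accuracy.

**Disagreements:**
- The scene and side cameras differed by about 4 mm on the lid's position along the tub, so I went by the wrist camera there.
- One fit of the lid in the gripper had a poor residual because it left out the end face of the ridge. I used the fit to the plate alone.
- The first two move calls were rejected and moved nothing, because each row needs every field filled in.

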